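Film-thickness check beside a square fence

TASK

Check the film on the purple cover plate. First lay the steel square with its stock flush against the plate's front edge (the one facing the robot) and its blade across the plate, so that the yellow ring marked on the plate lies in the angle of the square with the ring's centre about 12 mm from the blade, and let go of it: it is the fence for the gauge. Then take the pen gauge from its stand and hold it upright with its spring-loaded foot inside the ring, pressed down lightly so that the foot is about half-way in (3 of its 6 mm); the program finishes while the gauge is still held there in the fingers for the reading, with the square still in place and everything else left where it was.

Things in the scene. Friction and masses are not known exactly. Their poses are not given: they have to be found in the camera images.
- plate: purple anodised cover plate 120 deep, 180 wide, 8 mm thick, fixed to the bench: it cannot be pushed away. Two steel strap clamps over its rear edge, 20 mm high, end 144 mm behind the front edge. Origin: middle of the front edge (long edge facing the robot), underside, on the bench. x: from the front edge over the plate (0 to 120 mm); y: along the front edge (-90 to 90 mm); z up
- spot: the marked spot: yellow printed ring, 18 mm outer and 14 mm inner diameter, flat on top of the plate, 38 to 75 mm behind the front edge. Origin: its centre, on the plate's top face (8 mm above the bench)
- square: loose engineer's square lying flat, 0.39 kg. Dark stock 85 long, 22 wide, 24 mm high; bright blade 20 wide, 2.5 thick, underside 9.5 mm up, so it clears the plate with the stock on the bench. Origin: inner corner (stock's inner face, blade's inner edge), underside. x along the blade, mm: stock -22 to 0, blade to 100. y across the blade: blade 0 to 20, stock 20 to -65; its angle is x > 0, y < 0
- square_toe (a point): the free end of the stock's inner face, at the underside: 65 mm from the square's origin along its -y. The stock can be gripped across its 22 mm width, about 30 mm from this end; with the fingertips over 10 mm above the bench they pass over the plate as it is pushed home
- stand: grey block 76 x 76 mm (with a black foot 90 x 90 mm, 4 mm high), 58 mm high, fixed to the bench, with an upright 18 mm through-hole at its centre in which the gauge stands. Origin: centre of its underside; z up
- pen: pen-type film gauge, 0.1 kg, 150 mm long, upright in the stand, its shoulder on the stand's top. Heights above its origin: brass foot (7 mm diameter) 0 to 8, steel nose (15 mm) 8 to 50, black collar (30 x 24 mm) 50 to 66, white barrel (28 in x, 22 mm in y) 66 to 132, black cap (26 x 20) to 150. Origin: underside of the foot when fully out, 8 mm above the bench in the stand. z up from foot to cap
- pen_tip (a point): middle of the underside of the gauge's brass foot; moves with the foot
- foot (a joint): how far the spring-loaded foot is pressed into the gauge, m: 0 fully out, 0.006 fully in. Spring 450 N/m with 0.9 N preload: about 2.3 N at 3 mm, 3.6 N at 6 mm; beyond that it is rigid
- capsule_a: bystander: black microphone capsule 23 mm diameter, 15 mm high, standing on the plate near its rear right corner; origin at centre of its underside
- capsule_b: bystander: the same sort of capsule, standing on the bench behind and left of the plate
- capsule_c: bystander: the same sort of capsule, standing on the bench behind and right of the plate
- pad: bystander: dull red round rubber pad 72 mm diameter, 12 mm high, on the bench; origin at centre of its underside
- driver: bystander: red-handled screwdriver 170 mm long lying on the bench
- zero_disc: bystander: the gauge's round zero standard, bare aluminium disc 40 mm diameter, 8 mm high with a blue foil on top, on the bench in front of the plate; origin at centre of its underside
Not all that is in view belongs to the job. What is shaped like the stand but turquoise is not meant.

How it is judged:
On the way, in this order (a step that is already met when the one before it is completed fails the run):
1. the square is laid with its stock flush against the plate's front edge, the ring in its angle with the centre about 12 mm from the blade, and let go, while the gauge is still in its stand (angle between the x axis of square and the x axis of plate, either way round below 0.035 rad and angle between square's own z axis and vertical below 0.04 rad and height (world z) of square below 0.003 m and x of square in the frame of plate between -0.002 and 0.002 m and x of square_toe in the frame of plate between -0.002 and 0.002 m and y of square in the frame of plate below 0.09 m and y of square_toe in the frame of plate above -0.095 m and y of spot in the frame of square between -0.02 and -0.006 m and x of spot in the frame of square between 0 and 0.1 m and contact force between each of the arm, the fingers and square below 0.1 N and height (world z) of pen_tip below 0.02 m), for 0.2 s.
2. the gauge is taken up out of its stand (height (world z) of pen_tip above 0.06 m and contact force between pen and stand below 0.1 N), for 0.1 s.
At the end, for the whole second after the job is handed in: Gauge held still in the fingers, within 5 deg of upright, foot within 4.5 mm of the ring's centre, 1.5-5 mm in, 0.8-6 N on the plate; square flat and let go, stock within 2 mm and 2 deg of the plate's front edge, ring in its angle, centre 6-20 mm from the blade and alongside it (angle between the x axis of square and the x axis of plate, either way round below 0.035 rad and angle between square's own z axis and vertical below 0.04 rad and height (world z) of square below 0.003 m and x of square in the frame of plate between -0.002 and 0.002 m and x of square_toe in the frame of plate between -0.002 and 0.002 m and y of square in the frame of plate below 0.09 m and y of square_toe in the frame of plate above -0.095 m and y of spot in the frame of square between -0.02 and -0.006 m and x of spot in the frame of square between 0 and 0.1 m and contact force between each of the arm, the fingers, pen and square below 0.1 N and horizontal distance between pen_tip and spot below 0.0045 m and angle between pen's own z axis and vertical below 0.09 rad and height (world z) of pen above 0 m and value of joint foot between 0.0015 and 0.005 m and contact force between pen and plate between 0.8 and 6 N and contact force between the fingers and pen above 2 N and linear speed of each of pen, square below 0.02 m/s); the arm keeps its last pose, push and grip.
It fails at once if the gauge is pressed hard on the plate (over 12 N) (contact force between pen and plate above 12 N).
It fails at once if a bystander is moved by more than 15 mm (distance of any of capsule_a, capsule_b, capsule_c, pad, driver, zero_disc from where it was at the start of the episode above 0.015 m).
It also fails if it takes over 53 s, if anything falls off the work surface, if the arm or the gripper's body presses on something with over 40 N, if the wrist force passes 120 N, or if a joint passes its speed limit or range.

ROBOT

A 6-joint arm with a two-finger parallel gripper is mounted at the origin on the work surface. World frame = base frame: x ahead of the robot, y to its left, z up, the work surface at z = 0. Lengths are in m, angles in rad, forces in N, time in s.
With the tool pointing down it reaches from about 0.375 to 0.9 m from the base axis. Payload 3.1 kg.
Tool frame: the origin (TCP) lies at the very end of the fingers, on their centre line; the grasp point (between the pads) lies 19 mm behind it; z points along the fingers, y is the line along which they close (so a half turn about z gives the same grasp; the last joint's range is limited). The gripper opens to 85 mm and grips with 20 to 120 N. Pads are 22 mm wide; open, the fingers measure 114 mm over their backs; the gripper's body (76 mm by 85 mm) begins 54 mm behind the grasp point. The pads swing forward as they close: fully open they stand 13 mm farther back than shut.
Start: joints at [-1.349, 0.527, 1.433, -0, 1.181, -0.178], TCP at [0.244, -0.575, 0.231] pointing down, gripper open.
Joint ranges: [-3.08, 3.08], [-0.75, 2.2], [0.22, 2.44], [-1.43, 4.57], [0, 2.65], [-2.85, 2.85]. Speed limits (rad/s): [2.79, 2.79, 3.14, 3.14, 3.14, 3.14].

INTERFACE

Orientations are given as a unit quaternion [x, y, z, w].
In Python, from station import manip, vision gives the robot as it stands.
- The arm moves only by the tool drive_tool, never from a script. Its argument "deltas" is a list that holds one entry, the list of rows, each a list of 4 numbers: the shift along the tool's x, y, z in mm, then the turn about the tool's z in rad. A call has 1 to 5 rows; each row is the pose to reach, as a shift and turn from the pose commanded when the call began, along the tool's axes at that moment; what a row does not reach only later rows make up. A row lasts 1/12 s, in which the tool goes at most 41.7 mm and 7.16 degrees, less where a joint would pass 70% of its speed; a pose out of reach is approached as far as the arm can. A call with a gripper value outside its range is refused whole. "jaw" is the finger opening in mm, from 0 to 85.4, set as the call begins (left out, the last holds). The fingers move at their own pace and stop on an object; "force" is the grip in N (left out, the last holds). Time passes only in rows, so rows that repeat a pose let the fingers close. It gives the time, the measured TCP pose, the force, the opening and the grip force at its end, in the units of the state.
- manip.sense(): the state, without advancing time (a new reading comes with each control period).
- vision.snapshot(name): name is "scene" or "top" or "wrist"; returns the picture (400x640x3 uint8, red, green, blue); there is no depth.
- vision.camera_model(name): a dict with "camera_matrix" (3x3 intrinsics, pixels), "rvec" (rotation vector, rad) and "tvec" (3), from world to camera coordinates, as OpenCV has them. Camera axes: x right, y down, z forward; pixel columns grow to the right and rows downward; lengths in m; the calibration is good to about 2 mm. A picture is of the moment at which its call begins: read the wrist's pose just before it. camera_model takes no time and is no camera call; for the wrist camera it gives the pose at the moment of the call.
- manip.sign_off(): hands the job in; it is judged then, once.
The state is a dict: "t": time; "q": joint angles; "qd": joint speeds; "tau": joint torques, N m; "tcp_pos": TCP position; "tool_rot": TCP orientation; "force": force on the tool from outside, world axes, zero at the start; "ft_torque": the same for the moment, N m; "finger_gap": opening from 0.0 (shut) to 1.0 (fully open); "gripper_force": force on a finger pad.
Only numpy, scipy, OpenCV 4.12 (cv2) and the standard library are available. Lean on these libraries where they do the work, as an engineer would, in place of code of your own. Each camera call takes 0.05 s, during which the arm holds its last target. There are 200 camera calls.

## Working session

There is one attempt and no reset: what is moved stays moved. The work goes in short steps, Python scripts to look and compute and a tool call to move; the robot and the scene stay as the last step left them, time stands still between calls to the robot, and variables do not carry over. Pictures are saved under pics/ and viewed, at most 10 in all, crops included, and the job is handed in when it is done.

Besides the shell and the picture viewer there is one more tool, called as name(argument=value, ...) on one line, values as JSON. drive_tool: Moves the arm, as the interface text tells. Its arguments: {"type":"object","properties":{"deltas":{"type":"array"},"jaw":{"type":"number"},"force":{"type":"number"}},"required":["deltas"]}

```bash
mkdir -p pics; cat > h.py <<'E'
import numpy as np, cv2
from station import manip, vision
def cam(n):
    m=vision.camera_model(n); K=np.array(m["camera_matrix"]); R=cv2.Rodrigues(np.array(m["rvec"],float))[0]; t=np.array(m["tvec"],float).ravel()
    return K,R,t
def ray(c,uv):
    K,R,t=c; d=R.T@np.linalg.inv(K)@np.array([uv[0],uv[1],1.]); return -R.T@t,d
def onz(c,uv,z):
    o,d=ray(c,uv); return o+d*(z-o[2])/d[2]
def proj(c,p):
    K,R,t=c; q=K@(R@np.array(p,float)+t); return q[:2]/q[2]
def tri(a,b):
    (o1,d1),(o2,d2)=a,b
    s=np.linalg.lstsq(np.c_[d1,-d2],o2-o1,rcond=None)[0]; p,q=o1+s[0]*d1,o2+s[1]*d2
    return (p+q)/2,np.linalg.norm(p-q)
def save(n,im): cv2.imwrite("pics/"+n+".png",im[:,:,::-1])
E
python3 - <<'E'
from h import *
for n in("top","scene"):
    im=vision.snapshot(n); np.save(n,im); save(n,im); c=cam(n); print(n,-c[1].T@c[2],c[0][0,0])
s=manip.sense(); print(s["t"],s["tcp_pos"],s["tool_rot"],s["force"])
E
```

```text
top [ 0.4667392  -0.0089898   1.25296628] 517.7583059774305
scene [1.39346246 0.20272978 0.79517149] 467.84006735208317
0.1 [ 0.24371814 -0.57482197  0.23041581] [ 9.79983810e-01  1.99074684e-01 -3.71791656e-05 -1.00060643e-03] [1.07500972 0.25237634 0.79677706]
```

View pics/top.png

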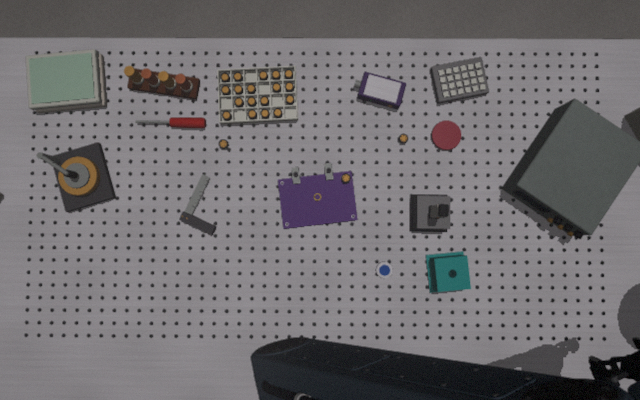

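View pics/scene.png

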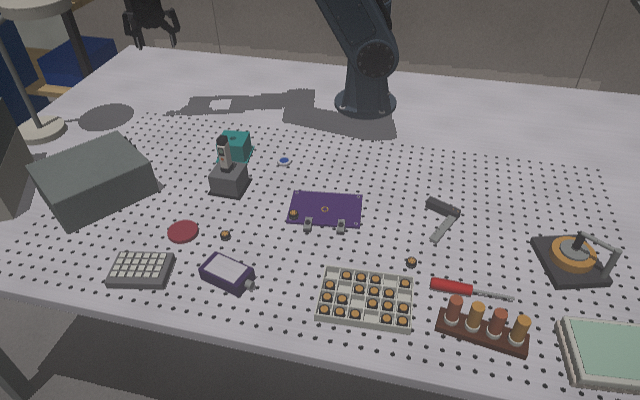

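```bash
python3 - <<'E'
from h import *
for n in("top","scene"):
    im=np.load(n+".npy"); c=cam(n); hsv=cv2.cvtColor(im,cv2.COLOR_RGB2HSV)
    def blobs(m,box,amin=15):
        x0,y0,x1,y1=box; z=np.zeros(m.shape,np.uint8); z[y0:y1,x0:x1]=m[y0:y1,x0:x1]
        cs=cv2.findContours(z,cv2.RETR_EXTERNAL,cv2.CHAIN_APPROX_NONE)[0]
        return sorted([k for k in cs if cv2.contourArea(k)>=amin],key=cv2.contourArea)[::-1]
    pb=(265,150,370,240) if n=="top" else (280,180,370,240)
    pm=cv2.inRange(hsv,(120,60,40),(160,255,255))
    k=blobs(pm,pb)[0]; print(n,"plate",[np.round(onz(c,p,.008)[:2],4).tolist() for p in cv2.boxPoints(cv2.minAreaRect(k))] if n=="top" else cv2.boundingRect(k))
    kk=cv2.approxPolyDP(cv2.convexHull(k),4,True)[:,0]; print([(p.tolist(),np.round(onz(c,p,.008)[:2],4).tolist()) for p in kk])
    ym=cv2.inRange(hsv,(18,60,60),(40,255,255))
    for k in blobs(ym,pb,3): u=k[:,0].mean(0); print("yel",u,onz(c,u,.008)[:2])
    sb=(170,165,225,240) if n=="top" else (415,190,470,250)
    dk=cv2.inRange(hsv,(0,0,0),(180,255,75))
    for k in blobs(dk,sb,40): print("stock",[(np.round(p).tolist(),np.round(onz(c,p,.024)[:2],4).tolist()) for p in cv2.boxPoints(cv2.minAreaRect(k))])
    x=cv2.resize(im[180:250,165:360] if n=="top" else im[120:260,200:480],None,fx=4 if n=="top" else 2.8,fy=4 if n=="top" else 2.8,interpolation=cv2.INTER_CUBIC)
    save("z"+n,x[:600,:800])
    w=vision.snapshot("wrist") if n=="top" else None
    if w is not None: cw=cam("wrist"); s=manip.sense(); print("wristcam",-cw[1].T@cw[2]-s["tcp_pos"],cw[1][2],cw[0][0,0], cw[1][0])
E
```

```text
top plate [[0.5972, 0.0874], [0.6185, -0.0915], [0.4991, -0.1051], [0.4779, 0.0728]]
[([351, 172], [0.6149, -0.0911]), ([356, 219], [0.5014, -0.1032]), ([284, 228], [0.4789, 0.0697]), ([278, 180], [0.5946, 0.0852])]
stock [([178.0, 224.0], [0.4876, 0.3204]), ([182.0, 211.0], [0.5183, 0.3108]), ([217.0, 222.0], [0.4912, 0.2275]), ([213.0, 235.0], [0.4605, 0.2372])]
wristcam [0.07096192 0.02960365 0.1425124 ] [-0.27490009 -0.11559298 -0.95449893] 275.72959974932854 [ 3.89906577e-01 -9.20854092e-01 -7.76411056e-04]
scene plate (286, 190, 76, 38)
[([361, 195], [0.4838, 0.0723]), ([359, 227], [0.6005, 0.0886]), ([286, 222], [0.6235, -0.0866]), ([294, 191], [0.5074, -0.1007])]
stock [([424.0, 209.0], [0.5202, 0.2328]), ([426.0, 201.0], [0.4875, 0.2373]), ([460.0, 212.0], [0.5119, 0.3199]), ([457.0, 221.0], [0.5433, 0.314])]
```

drive_tool(deltas=[[[129,-159,0,0],[129,-159,0,0],[129,-159,0,0],[129,-159,0,0],[129,-159,0,0]]], jaw=85)

```text
t: 0.57
tcp_pos: [0.3006, -0.376, 0.2309]
tool_rot: [0.98, 0.199, -0.0, -0.001]
force: [0.2, -0.4, -0.6]
finger_gap: 0.994
gripper_force: 0.0
```

drive_tool(deltas=[[[129,-159,0,0],[129,-159,0,0],[129,-159,0,0],[129,-159,0,0],[129,-159,0,0]]])

```text
t: 0.98
tcp_pos: [0.3572, -0.1796, 0.2313]
tool_rot: [0.98, 0.199, -0.0, -0.0]
force: [0.6, 0.2, 0.5]
finger_gap: 0.996
gripper_force: 0.0
```

drive_tool(deltas=[[[129,-159,0,0],[129,-159,0,0],[129,-159,0,0],[129,-159,0,0],[129,-159,0,0]]])

```text
t: 1.4
tcp_pos: [0.4141, 0.0171, 0.2314]
tool_rot: [0.98, 0.199, 0.0, -0.0]
force: [0.6, 0.2, 0.0]
finger_gap: 0.995
gripper_force: 0.0
```

```bash
python3 - <<'E'
from h import *
c=cam("wrist"); im=vision.snapshot("wrist"); np.savez("w1",im=im,K=c[0],R=c[1],t=c[2]); save("w1",im); s=manip.sense(); print(s["t"],s["tcp_pos"],s["tool_rot"],s["force"])
E
```

```text
1.45 [0.41512571 0.0228776  0.23156096] [ 0.9794565   0.20164027  0.00143887 -0.00202428] [1.78867504 2.63262977 1.44211969]
```

View pics/w1.png

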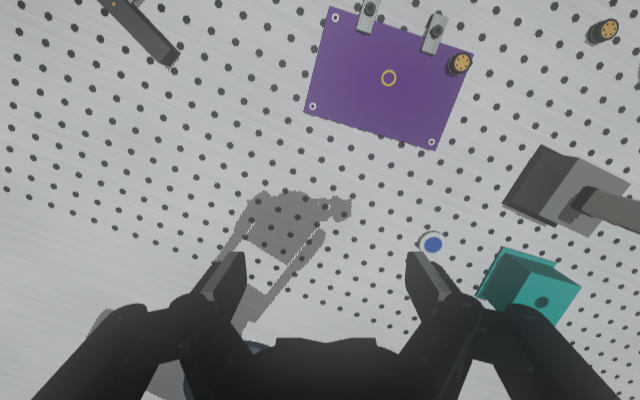

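drive_tool(deltas=[[[26,-32,0,-0.12],[52,-64,0,-0.24],[78,-96,0,-0.36],[104,-128,0,-0.48],[130,-159,0,-0.6]]])

```text
t: 1.87
tcp_pos: [0.4717, 0.2137, 0.2312]
tool_rot: [0.876, 0.483, -0.0, 0.0]
force: [0.6, -2.1, -1.1]
finger_gap: 0.997
gripper_force: 0.0
```

drive_tool(deltas=[[[20,-10,0,-0.12],[49,-14,0,-0.256],[49,-14,0,-0.256],[49,-14,0,-0.256],[49,-14,0,-0.256]]])

```text
t: 2.28
tcp_pos: [0.4858, 0.2601, 0.2308]
tool_rot: [0.809, 0.587, -0.001, -0.0]
force: [0.0, -0.5, 0.4]
finger_gap: 0.991
gripper_force: 0.0
```

```bash
python3 - <<'E'
from h import *
c=cam("wrist"); im=vision.snapshot("wrist"); np.savez("w2",im=im,K=c[0],R=c[1],t=c[2]); save("w2",im); s=manip.sense(); print(s["t"],s["tcp_pos"],s["tool_rot"],s["force"])
E
```

```text
2.3333 [0.48573989 0.25967105 0.23095183] [ 8.09441792e-01  5.87199503e-01 -8.44083916e-04 -1.31317123e-04] [-0.54333199  0.31220843 -0.25547775]
```

View pics/w2.png

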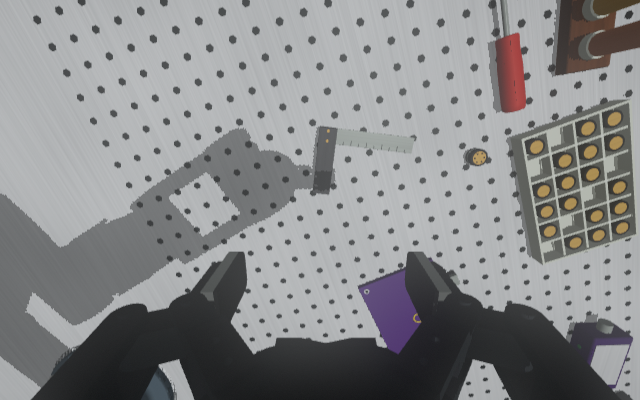

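```bash
python3 - <<'E'
from h import *
def ld(n): d=np.load(n+".npz"); return d["im"],(d["K"],d["R"],d["t"])
im,c=ld("w2"); s=manip.sense(); p=np.array(s["tcp_pos"]); print("tcp px",proj(c,p),proj(c,[p[0],p[1],.024]))
g=cv2.cvtColor(im,cv2.COLOR_RGB2GRAY)
m=cv2.inRange(g[115:205,300:345],0,75); m=cv2.morphologyEx(m,cv2.MORPH_OPEN,np.ones((4,4)))
k=max(cv2.findContours(m,cv2.RETR_EXTERNAL,cv2.CHAIN_APPROX_NONE)[0],key=cv2.contourArea)+np.array([300,115])
for q in cv2.approxPolyDP(cv2.convexHull(k),2.5,True)[:,0]: print("stock",q,np.round(onz(c,q,.024)[:2],4),np.round(onz(c,q,0)[:2],4))
np.set_printoptions(linewidth=200)
im1,c1=ld("w1"); ct=cam("top"); top=np.load("top.npy")
def plate(im,box):
    h=cv2.cvtColor(im,cv2.COLOR_RGB2HSV); m=cv2.inRange(h,(120,60,40),(160,255,255)); x0,y0,x1,y1=box; z=0*m; z[y0:y1,x0:x1]=m[y0:y1,x0:x1]
    k=max(cv2.findContours(z,cv2.RETR_EXTERNAL,cv2.CHAIN_APPROX_NONE)[0],key=cv2.contourArea); hole=(cv2.inRange(h,(18,70,60),(40,255,255)))
    mm=0*m; cv2.drawContours(mm,[k],-1,255,-1); mm=cv2.erode(mm,np.ones((5,5))); ys,xs=np.nonzero(hole&mm)
    return k,(xs,ys)
for im_,c_,b,n in((im1,c1,(290,0,480,160),"w1"),(top,ct,(265,150,370,240),"top")):
    k,(xs,ys)=plate(im_,b); print(n,len(xs),"ring",xs.mean(),ys.mean(),onz(c_,(xs.mean(),ys.mean()),.008)[:2])
    W=np.array([onz(c_,q,.008)[:2] for q in k[:,0]],np.float32)*1000; r=cv2.minAreaRect(W); print(r,np.round(cv2.boxPoints(r),1).tolist())
# stock zoom
cv2.imwrite("pics/zs.png",cv2.resize(im[115:205,300:420],None,fx=6,fy=6,interpolation=cv2.INTER_CUBIC)[:,:,::-1])
E
```

```text
tcp px [324.63140595 255.51701964] [325.07408531 177.67349334]
stock [308 172] [0.4672 0.2735] [0.4643 0.2694]
stock [305 175] [0.4622 0.271 ] [0.459  0.2668]
w1 86 ring 388.2906976744186 77.63953488372093 [ 0.55580448 -0.00652345]
((548.7069091796875, -6.556678771972656), (119.52476501464844, 179.0538330078125), 7.014162063598633) [[478.5, 75.0], [500.29998779296875, -102.69999694824219], [619.0, -88.0999984741211], [597.0999755859375, 89.5999984741211]]
top 17 ring 333.47058823529414 185.88235294117646 [ 0.58105629 -0.04884094]
((548.1658935546875, -8.949058532714844), (120.17255401611328, 179.6551513671875), 6.7902140617370605) [[477.8999938964844, 73.0999984741211], [499.1000061035156, -105.30000305175781], [618.5, -91.0], [597.2000122070312, 87.4000015258789]]
```

View pics/zs.png

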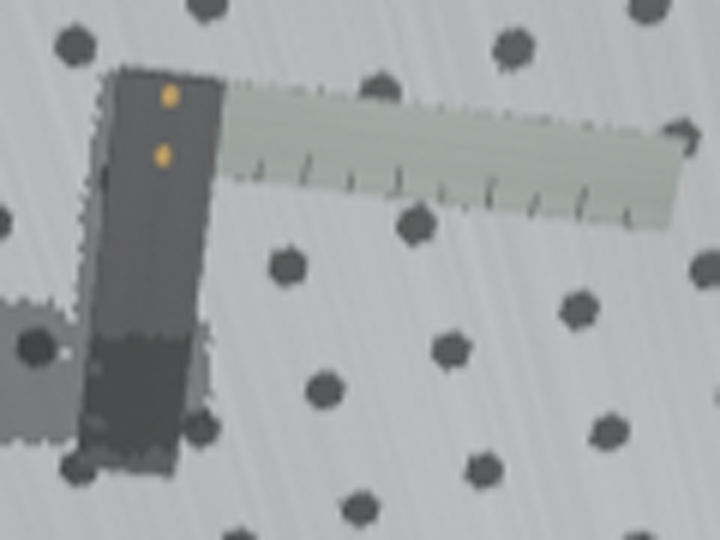

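```bash
python3 - <<'E'
from h import *
d=np.load("w2.npz"); c=(d["K"],d["R"],d["t"])
Z=lambda x,y:(300+x/6-.4,115+y/6-.4)
P=[onz(c,Z(*q),.024)[:2]*1000 for q in((116,70),(223,80),(180,458),(88,450))]
print(np.round(P,1)); print("centre",np.mean(P,0)); 
for a,b in((3,0),(2,1)): v=P[b]-P[a]; print(np.linalg.norm(v),np.degrees(np.arctan2(v[1],v[0])))
print("w",np.linalg.norm(P[0]-P[1]),np.linalg.norm(P[2]-P[3]))
B=[onz(c,Z(*q),.012)[:2]*1000 for q in((218,178),(668,230),(685,138))]; v=B[1]-B[0]; print("blade",np.round(B,1),np.linalg.norm(v),np.degrees(np.arctan2(v[1],v[0])))
# blade end / toe in top view triangulation
im=np.load("top.npy"); cv2.imwrite("pics/zt.png",cv2.resize(im[165:245,170:225],None,fx=7,fy=7,interpolation=cv2.INTER_CUBIC)[:,:,::-1])
for q in((116,70),(223,80),(180,458),(668,230)): print(proj(cam("top"),onz(c,Z(*q),.024)))
E
```

```text
[[498.5 322.9]
 [518.6 314.3]
 [485.9 241. ]
 [467.3 248.9]]
centre [492.58771001 281.77554933]
80.30929440345311 67.16956452409858
80.31227516910766 65.92772856101526
w 21.908522863515913 20.167893768846874
blade [[511.8 294.6]
 [601.3 253.7]
 [609.  271.7]] 98.30985909746416 -24.535366782384923
[177.12830745 219.09004152]
[180.93053341 210.64525917]
[211.48137249 224.59303997]
[205.8417995  177.45653522]
```

View pics/zt.png

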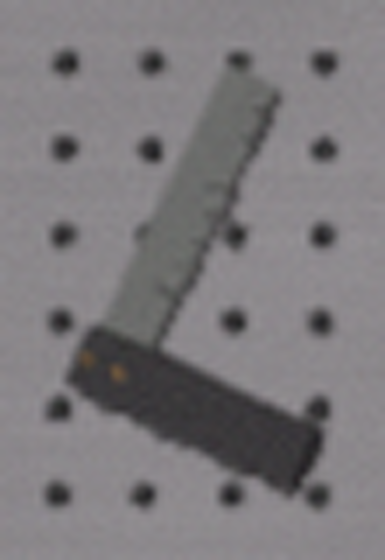

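drive_tool(deltas=[[[8,-1,40,0.108],[8,-1,80,0.108],[8,-1,110,0.108],[8,-1,110,0.108],[8,-1,110,0.108]]], jaw=60)

```text
t: 2.75
tcp_pos: [0.4868, 0.2671, 0.1204]
tool_rot: [0.84, 0.542, -0.002, -0.001]
force: [1.2, -0.1, 1.5]
finger_gap: 0.701
gripper_force: 0.0
```

```bash
python3 - <<'E'
from h import *
c=cam("wrist"); im=vision.snapshot("wrist"); np.savez("w3",im=im,K=c[0],R=c[1],t=c[2]); s=manip.sense(); print(s["t"],s["tcp_pos"],s["tool_rot"],s["force"],s["finger_gap"])
p=s["tcp_pos"]; print(proj(c,p),proj(c,[p[0],p[1],.024]))
save("w3",im)
E
```

```text
2.8 [0.48840511 0.26783067 0.12203813] [8.39971210e-01 5.42630961e-01 6.50118360e-05 5.20231752e-05] [0.1728471  0.31065611 1.08659649] 0.703846513695227
[326.57977339 254.29471035] [326.37307103 202.12574245]
```

View pics/w3.png

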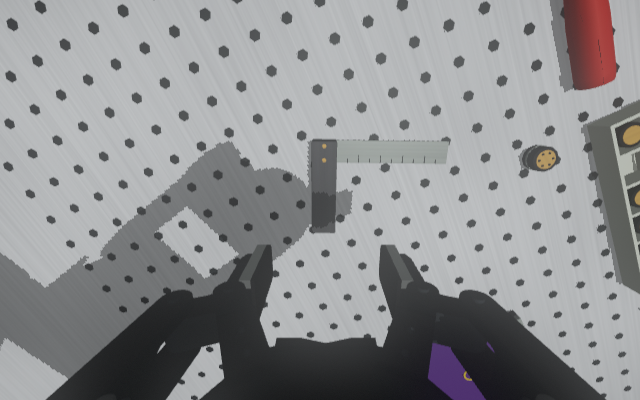

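```bash
python3 - <<'E'
from h import *
d=np.load("w2.npz"); c2=(d["K"],d["R"],d["t"]); d=np.load("w3.npz"); c3=(d["K"],d["R"],d["t"]); im=d["im"]
g=cv2.cvtColor(im,cv2.COLOR_RGB2GRAY)
print(g[180,300:350].tolist()); print(g[212:240,322].tolist()); print(g[132:148,322].tolist())
print(tri(ray(c2,(336.8,127.9)),ray(c3,(336,140))), tri(ray(c2,(318.9,126.3)),ray(c3,(310.5,140))), tri(ray(c2,(410.9,152.9)),ray(c3,(446,164))))
E
```

```text
[126, 159, 158, 185, 186, 186, 187, 185, 155, 122, 121, 90, 89, 93, 93, 94, 93, 92, 94, 94, 93, 91, 92, 92, 92, 93, 94, 94, 95, 94, 95, 95, 94, 95, 93, 95, 157, 184, 187, 187, 187, 186, 186, 186, 185, 186, 188, 189, 186, 186]
[71, 71, 71, 70, 71, 71, 71, 71, 72, 71, 72, 71, 72, 72, 73, 82, 91, 91, 90, 90, 118, 166, 185, 187, 186, 184, 183, 184]
[187, 187, 186, 185, 185, 185, 173, 128, 76, 86, 97, 99, 119, 140, 138, 116]
(array([0.51868341, 0.31406693, 0.01701157]), np.float64(0.00042208231375509125)) (array([0.4979097 , 0.32279815, 0.01169366]), np.float64(0.0005560919059344321)) (array([0.5992751 , 0.25522794, 0.01904664]), np.float64(0.00043272540212538303))
```

drive_tool(deltas=[[[6,-3,35,0],[6,-3,70,0],[6,-3,98,0],[6,-3,109,0],[6,-3,109,0]]])

```text
t: 3.22
tcp_pos: [0.4878, 0.275, 0.0121]
tool_rot: [0.84, 0.543, -0.001, -0.0]
force: [0.2, -0.3, -0.4]
finger_gap: 0.698
gripper_force: 0.0
```

drive_tool(deltas=[[[0,0,0,0],[0,0,0,0],[0,0,0,0],[0,0,0,0],[0,0,0,0]]], jaw=10, force=60)

```text
t: 3.63
tcp_pos: [0.489, 0.2758, 0.0148]
tool_rot: [0.84, 0.543, 0.002, 0.0]
force: [0.3, -0.0, 6.1]
finger_gap: 0.235
gripper_force: 59.1
```

drive_tool(deltas=[[[0,0,0,0],[0,0,0,0],[0,0,0,0]]])

```text
t: 3.88
tcp_pos: [0.489, 0.2758, 0.0148]
tool_rot: [0.84, 0.543, 0.002, 0.0]
force: [-1.6, -0.3, 5.8]
finger_gap: 0.235
gripper_force: 59.1
```

```bash
python3 - <<'E'
from h import *
c=cam("wrist"); im=vision.snapshot("wrist"); np.savez("w4",im=im,K=c[0],R=c[1],t=c[2]); s=manip.sense(); print(s["t"],s["tcp_pos"],s["tool_rot"],s["force"],s["finger_gap"],s["gripper_force"])
save("w4",im)
g=cv2.cvtColor(im,cv2.COLOR_RGB2GRAY)
for z in (0,.012,.024):
  print(z,proj(c,[s["tcp_pos"][0],s["tcp_pos"][1],z]))
for z in (0,.012,.024):print(z,onz(c,(320,240),z),onz(c,(320,200),z))
E
```

```text
3.9333 [0.48905461 0.27583005 0.0147886 ] [8.39565748e-01 5.43254157e-01 2.00657849e-03 4.99802647e-04] [-1.10967723  0.22424884  5.93901638] 0.23470432361403196 59.13627505302429
0 [324.53149636 243.57951655]
0.012 [324.55354358 252.60882638]
0.024 [324.57895743 263.01692072]
0 [0.48748439 0.27923622 0.        ] [0.49832974 0.30298943 0.        ]
0.012 [0.48998057 0.28428099 0.012     ] [0.49999946 0.30622412 0.012     ]
0.024 [0.49247675 0.28932576 0.024     ] [0.50166919 0.3094588  0.024     ]
```

View pics/w4.png

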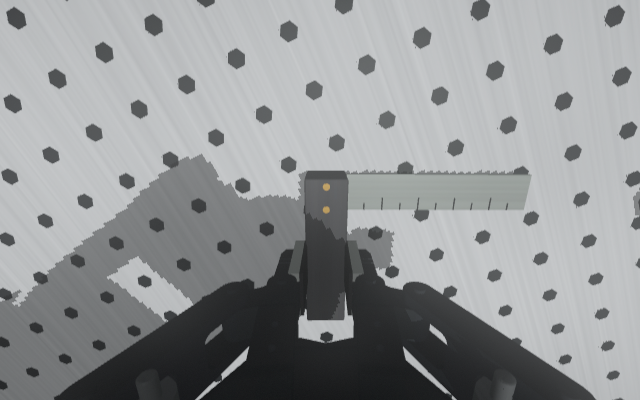

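drive_tool(deltas=[[[-30,8,-2,-0.1],[-60,16,-2,-0.21],[-90,25,-2,-0.32],[-120,33,-2,-0.43],[-150,41,-2,-0.543]]])

```text
t: 4.35
tcp_pos: [0.4637, 0.1206, 0.0152]
tool_rot: [0.661, 0.751, 0.001, 0.001]
force: [0.6, -1.0, -4.9]
finger_gap: 0.232
gripper_force: 59.4
```

drive_tool(deltas=[[[-31,-8,0,0],[-62,-16,0,0],[-93,-24,0,0],[-124,-32,0,0],[-150,-40,0,0]]])

```text
t: 4.77
tcp_pos: [0.4428, -0.0343, 0.0151]
tool_rot: [0.663, 0.748, 0.0, 0.001]
force: [0.2, 0.7, -4.7]
finger_gap: 0.235
gripper_force: 59.5
```

drive_tool(deltas=[[[0,0,0,0],[0,0,0,0]]])

```text
t: 4.93
tcp_pos: [0.4429, -0.0338, 0.015]
tool_rot: [0.664, 0.747, 0.0, 0.001]
force: [-0.5, 0.5, -4.1]
finger_gap: 0.239
gripper_force: 59.6
```

```bash
python3 - <<'E'
from h import *
c=cam("wrist"); im=vision.snapshot("wrist"); np.savez("w5",im=im,K=c[0],R=c[1],t=c[2]); s=manip.sense(); print(s["t"],s["tcp_pos"],s["tool_rot"],s["force"],s["finger_gap"],s["gripper_force"])
save("w5",im)
E
```

```text
4.9833 [ 0.44261184 -0.03271415  0.01492759] [6.63740805e-01 7.47962265e-01 3.28263352e-04 6.97800510e-04] [ 0.14477389 -0.55353627 -3.69337036] 0.23338851295636523 59.6484500169754
```

View pics/w5.png

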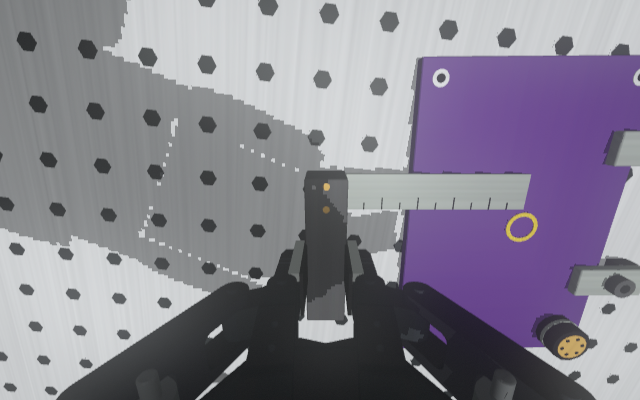

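```bash
cat > m.py <<'E'
from h import *
import sys
def meas(n):
    d=np.load(n+".npz"); im=d["im"]; c=(d["K"],d["R"],d["t"]); h=cv2.cvtColor(im,cv2.COLOR_RGB2HSV); g=h[:,:,2]
    s=manip.sense(); q=np.array(s["tool_rot"]); a=2*np.arctan2(q[1],q[0]); tx=np.array([np.cos(a),np.sin(a)]); ty=np.array([tx[1],-tx[0]]); p=np.array(s["tcp_pos"])
    T=lambda uv,z:((lambda w:np.array([w@tx,w@ty])*1000)(onz(c,uv,z)[:2]-p[:2]))
    m=cv2.inRange(h,(120,60,60),(165,255,255)); E=[]
    for r in list(range(70,165,3))+list(range(215,262,3)):
        xs=np.nonzero(m[r,360:460])[0]
        if len(xs): E.append(T((360+xs[0],r),.008))
    E=np.array(E); f=np.polyfit(E[:,0],E[:,1],1); res=E[:,1]-np.polyval(f,E[:,0]); k=abs(res)<1.5; f=np.polyfit(E[k,0],E[k,1],1)
    print("plate front edge in tool: y = %.2f at x=0, slope %.4f"%(f[1],f[0]),k.sum(),len(k),abs(res[k]).max())
    y=cv2.inRange(h,(18,90,90),(40,255,255)); y[:150]=0; y[260:]=0; y[:,:400]=0
    k=max(cv2.findContours(y,cv2.RETR_EXTERNAL,cv2.CHAIN_APPROX_NONE)[0],key=cv2.contourArea); R=np.array([T(u,.008) for u in k[:,0]],np.float32); e=cv2.minEnclosingCircle(R); print("ring tool",e)
    B=[]
    for x in range(360,int(sys.argv[2]) if len(sys.argv)>2 else 515,6):
        col=g[185:225,x].astype(int); sat=h[185:225,x,1].astype(int)
        j=np.argmax(abs(np.diff(col[15:]))+abs(np.diff(sat[15:])))+15
        B.append(T((x,185+j+.5),.012))
    B=np.array(B); fb=np.polyfit(B[:,1],B[:,0],1); rs=B[:,0]-np.polyval(fb,B[:,1]); kk=abs(rs)<1.2; fb=np.polyfit(B[kk,1],B[kk,0],1); print("blade inner edge tool x= %.2f + %.4f*y"%(fb[1],fb[0]),kk.sum(),len(kk))
    print("ring to blade",np.polyval(fb,e[0][1])-e[0][0], "tool ang",np.degrees(a))
    S=[T((348,r),.024) for r in (190,230)]; print("stock inner edge",S)
meas(sys.argv[1])
E
python3 m.py w5
```

```text
plate front edge in tool: y = 47.58 at x=0, slope 0.0105 48 48 0.9622284784420572
ring tool ((12.581686019897461, 115.5118179321289), 9.139223098754883)
blade inner edge tool x= 23.64 + 0.0156*y 22 26
ring to blade 12.864953686455301 tool ang 96.82837826486787
stock inner edge [array([39.60257805, 12.00680899]), array([17.90415514, 12.49063302])]
```

drive_tool(deltas=[[[2,6,1,0.013],[2,13,1,0.026],[2,20,1,0.026],[2,27,1,0.026],[2,32,1,0.026]]])

```text
t: 5.4
tcp_pos: [0.466, -0.0228, 0.0148]
tool_rot: [0.671, 0.741, -0.004, -0.007]
force: [-14.0, -2.7, 20.0]
finger_gap: 0.238
gripper_force: 62.3
```

drive_tool(deltas=[[[0,0.5,0,0],[0,1,0,0],[0,1.5,0,0],[0,2,0,0]]])

```text
t: 5.73
tcp_pos: [0.4676, -0.0227, 0.0148]
tool_rot: [0.671, 0.742, -0.004, -0.007]
force: [-14.4, -5.2, 18.3]
finger_gap: 0.235
gripper_force: 62.2
```

```bash
python3 - <<'E'
from h import *
c=cam("wrist"); im=vision.snapshot("wrist"); np.savez("w6",im=im,K=c[0],R=c[1],t=c[2]); s=manip.sense(); print(s["t"],s["tcp_pos"],s["tool_rot"],s["force"],s["finger_gap"],s["gripper_force"])
save("w6",im)
E
python3 m.py w6 450
```

```text
5.7833 [ 0.4676353  -0.02271193  0.01476791] [ 0.67086291  0.74153922 -0.00404327 -0.00679736] [-12.7761167   -4.48466898  18.67010364] 0.2310131222847412 62.16046214103699
plate front edge in tool: y = 22.10 at x=0, slope -0.0145 42 47 1.3711841391645443
ring tool ((7.389970779418945, 89.24177551269531), 9.104581832885742)
blade inner edge tool x= 26.30 + 0.0045*y 15 15
ring to blade 19.317495912552715 tool ang 95.72935885416067
stock inner edge [array([40.80350848, 11.96343314]), array([19.19472937, 12.48064101])]
```

```bash
python3 - <<'E'
from h import *
sc=vision.snapshot("scene"); np.save("sc6",sc); w=np.load("w6.npz")["im"]
a=cv2.resize(w[140:400,250:650],(500,333)); b=cv2.resize(sc[165:245,270:410],None,fx=3.3,fy=3.3,interpolation=cv2.INTER_CUBIC)
t=vision.snapshot("top"); cc=cv2.resize(t[150:260,255:375],(300,264))
o=np.zeros((600,800,3),np.uint8); o[:333,:500]=a; o[336:336+264,:462]=b[:264]; o[336:,470:770]=cc
save("cmp6",o); s=manip.sense(); print(s["ft_torque"],s["force"])
E
```

```text
[-0.62304787  2.01744893 -0.00350389] [-13.67685631  -3.59738306  17.18428688]
```

View pics/cmp6.png

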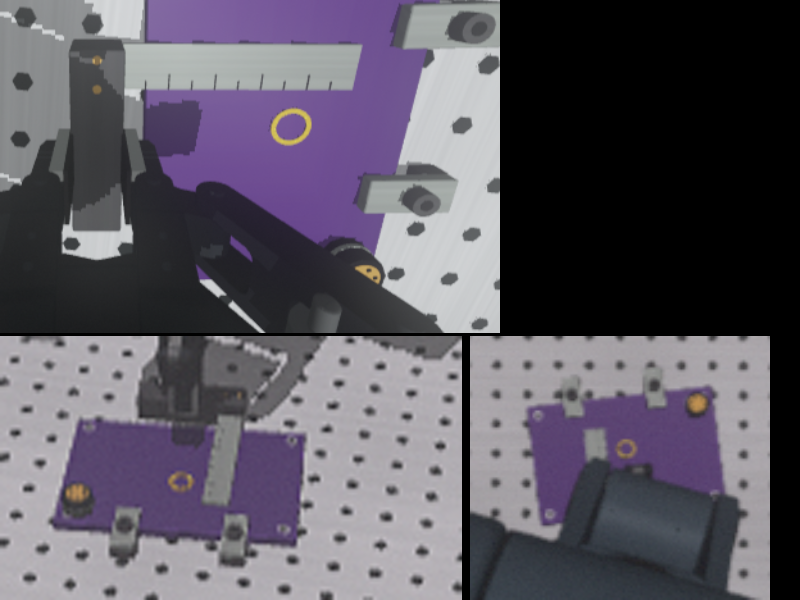

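drive_tool(deltas=[[[0,-7,-1,0],[0,-14,-1,0],[0,-20,-1,0],[0,-20,-1,0]]])

```text
t: 6.22
tcp_pos: [0.4559, -0.0273, 0.0148]
tool_rot: [0.673, 0.74, 0.001, 0.001]
force: [1.4, 3.6, 4.5]
finger_gap: 0.233
gripper_force: 60.5
```

drive_tool(deltas=[[[0,0,0,0],[0,0,0,0],[0,0,-3,0],[0,0,-6,0],[0,0,-6,0]]], jaw=34)

```text
t: 6.63
tcp_pos: [0.4559, -0.0281, 0.0207]
tool_rot: [0.673, 0.74, 0.0, 0.0]
force: [-0.2, 1.0, 0.9]
finger_gap: 0.397
gripper_force: 0.0
```

drive_tool(deltas=[[[0,0,0,0],[0,0,0,0],[0,0,0,0],[0,0,0,0]]], jaw=10, force=50)

```text
t: 6.97
tcp_pos: [0.4558, -0.028, 0.0208]
tool_rot: [0.673, 0.74, 0.0, 0.0]
force: [-0.3, 0.4, 4.8]
finger_gap: 0.228
gripper_force: 48.7
```

```bash
python3 - <<'E'
from h import *
c=cam("wrist"); im=vision.snapshot("wrist"); np.savez("w7",im=im,K=c[0],R=c[1],t=c[2]); s=manip.sense(); print(s["t"],s["tcp_pos"],s["tool_rot"],s["force"],s["finger_gap"],s["gripper_force"])
save("w7",im)
E
python3 m.py w7 500
```

```text
7.0167 [ 0.45576066 -0.02805574  0.02075395] [6.72809536e-01 7.39815685e-01 1.11588610e-04 2.61297935e-04] [-0.7444885   0.25347042  4.49958082] 0.22802710326010828 48.708322048187256
plate front edge in tool: y = 34.10 at x=0, slope -0.0148 48 48 0.6555235464122049
ring tool ((11.911487579345703, 101.4241714477539), 9.158506393432617)
blade inner edge tool x= 27.87 + -0.0259*y 6 24
ring to blade 13.33849271868797 tool ang 95.43143934260134
stock inner edge [array([39.24133372, 12.3286708 ]), array([16.61347078, 12.8778406 ])]
```

```bash
cat > m2.py <<'E'
from h import *
import sys
n=sys.argv[1]; d=np.load(n+".npz"); im=d["im"]; c=(d["K"],d["R"],d["t"]); h=cv2.cvtColor(im,cv2.COLOR_RGB2HSV)
s=manip.sense(); q=np.array(s["tool_rot"]); a=2*np.arctan2(q[1],q[0]); tx=np.array([np.cos(a),np.sin(a)]); ty=np.array([tx[1],-tx[0]]); p=np.array(s["tcp_pos"])
T=lambda uv,z:((lambda w:np.array([w@tx,w@ty])*1000)(onz(c,uv,z)[:2]-p[:2]))
m=cv2.inRange(h,(120,60,25),(165,255,255))
def fit(E,i):
    E=np.array(E); E=E[abs(E[:,i]-np.median(E[:,i]))<6]
    for _ in range(3):
        f=np.polyfit(E[:,1-i],E[:,i],1); r=abs(E[:,i]-np.polyval(f,E[:,1-i])); E=E[r<=max(.6,1.8*np.median(r))]
    return f,len(E),r.max()
e=[]
for r in list(range(60,165,3))+list(range(218,262,3)):
    xs=np.nonzero(m[r,340:470])[0]
    if len(xs): e.append(T((340+xs[0],r),.008))
fe=fit(e,1); 
b=[];b2=[]
for x in range(380,600,3):
    col=m[150:260,x]>0; ks=np.nonzero(~col[35:50])[0]
    if len(ks)<5: continue
    mid=35+ks[len(ks)//2]; dn=np.nonzero(col[mid:])[0]; up=np.nonzero(col[:mid])[0]
    if len(dn) and len(up): b.append(T((x,150+mid+dn[0]-.5),.012)); b2.append(T((x,150+up[-1]+.5),.012))
fb=fit(b,0); fb2=fit(b2,0)
y=cv2.inRange(h,(18,90,90),(40,255,255)); y[:150]=0; y[275:]=0; y[:,:390]=0
k=max(cv2.findContours(y,cv2.RETR_EXTERNAL,cv2.CHAIN_APPROX_NONE)[0],key=cv2.contourArea); R=cv2.minEnclosingCircle(np.array([T(u,.008) for u in k[:,0]],np.float32))
print("edge y=%.2f+%.4fx"%(fe[0][1],fe[0][0]),fe[1:]); print("blade in x=%.2f%+.4fy"%(fb[0][1],fb[0][0]),fb[1:],"outer x=%.2f%+.4fy"%(fb2[0][1],fb2[0][0]),fb2[1:]); print("ring",R,"ring-blade",np.polyval(fb[0],R[0][1])-R[0][0]); print("mis-yaw (turn needed +)",fe[0][0]+fb[0][0],fe[0][0]+fb2[0][0])
E
for n in w5 w6 w7; do python3 m2.py $n; done
```

```text
edge y=33.88+-0.0129x (41, np.float64(0.6104922643092507))
blade in x=22.04+0.0223y (37, np.float64(0.5377115100651366)) outer x=42.89+0.0197y (38, np.float64(0.3527705654692994))
ring ((12.001094818115234, 101.64004516601562), 9.139223098754883) ring-blade 12.305754647250634
mis-yaw (turn needed +) 0.009377183353992962 0.006774678619361223
edge y=34.52+-0.0198x (41, np.float64(0.3152946966064505))
blade in x=30.90+0.0009y (49, np.float64(0.5613690915547309)) outer x=51.38+0.0027y (50, np.float64(0.3897382911630274))
ring ((12.049715042114258, 101.52926635742188), 9.104598999023438) ring-blade 18.945296703763926
mis-yaw (turn needed +) -0.018823620144321155 -0.017042012867274355
edge y=34.05+-0.0141x (46, np.float64(0.5433027650322018))
blade in x=26.76-0.0002y (45, np.float64(0.5888364649896225)) outer x=47.93-0.0079y (46, np.float64(0.42033839530155603))
ring ((11.911487579345703, 101.4241714477539), 9.158506393432617) ring-blade 14.831396382739676
mis-yaw (turn needed +) -0.014250291644567743 -0.021949343673573873
```

drive_tool(deltas=[[[-4,3,0,-0.018],[-4,8,0,-0.018],[-4,13,0,-0.018],[-4,18,0,-0.018],[-4,18,0,-0.018]]])

```text
t: 7.43
tcp_pos: [0.4668, -0.0283, 0.0208]
tool_rot: [0.665, 0.746, -0.004, -0.007]
force: [-9.4, -0.0, 15.6]
finger_gap: 0.228
gripper_force: 50.1
```

```bash
python3 - <<'E'
from h import *
c=cam("wrist"); im=vision.snapshot("wrist"); np.savez("w8",im=im,K=c[0],R=c[1],t=c[2]); s=manip.sense(); print(s["t"],s["tcp_pos"],s["tool_rot"],s["force"],s["finger_gap"],s["gripper_force"])
E
python3 m2.py w8
```

```text
7.4833 [ 0.46675309 -0.02832447  0.02076228] [ 0.66546699  0.7463889  -0.00350127 -0.00671151] [-10.22791006  -0.43260086  14.91898941] 0.2306445964119041 50.05437970161438
edge y=24.33+-0.0083x (33, np.float64(0.28066970508437095))
blade in x=26.78+0.0045y (46, np.float64(0.548850252543641)) outer x=47.76+0.0022y (47, np.float64(1.4210854715202004e-14))
ring ((11.567062377929688, 90.8932876586914), 9.116959571838379) ring-blade 15.622118899676028
mis-yaw (turn needed +) -0.0037848198224979326 -0.006160215699501802
```

drive_tool(deltas=[[[0,-3,0,0],[0,-7,0,0],[0,-7,0,0]]])

```text
t: 7.73
tcp_pos: [0.4658, -0.0301, 0.0207]
tool_rot: [0.666, 0.746, -0.0, -0.001]
force: [-1.1, 3.9, 7.4]
finger_gap: 0.225
gripper_force: 49.3
```

drive_tool(deltas=[[[0,0,0,0],[0,0,0,0],[0,0,-20,0],[0,0,-50,0],[0,0,-70,0]]], jaw=40)

```text
t: 8.15
tcp_pos: [0.4673, -0.0313, 0.0913]
tool_rot: [0.666, 0.746, -0.0, 0.0]
force: [-0.1, -0.0, -0.2]
finger_gap: 0.468
gripper_force: 0.0
```

drive_tool(deltas=[[[0,-30,0,0],[0,-60,0,0],[0,-60,0,0],[0,-60,0,0]]], jaw=0)

```text
t: 8.48
tcp_pos: [0.4056, -0.0376, 0.0903]
tool_rot: [0.666, 0.746, -0.0, -0.001]
force: [1.4, 0.4, 0.1]
finger_gap: -0.004
gripper_force: 0.0
```

```bash
cat > m3.py <<'E'
from h import *
import sys
n=sys.argv[1]
c=cam("wrist"); im=vision.snapshot("wrist"); np.savez(n,im=im,K=c[0],R=c[1],t=c[2]); s=manip.sense(); print(s["t"],s["tcp_pos"],s["tool_rot"],s["force"],s["finger_gap"])
save(n,im); h=cv2.cvtColor(im,cv2.COLOR_RGB2HSV); hp=cv2.inRange(h,(120,60,25),(165,255,255))
k=max(cv2.findContours(hp,cv2.RETR_EXTERNAL,cv2.CHAIN_APPROX_NONE)[0],key=cv2.contourArea)
print("plate hull",[(q.tolist(),np.round(onz(c,q,.008)[:2]*1000,1).tolist()) for q in cv2.approxPolyDP(k,4,True)[:,0]])
y=cv2.inRange(h,(18,90,90),(40,255,255))
for k in cv2.findContours(y,cv2.RETR_EXTERNAL,cv2.CHAIN_APPROX_NONE)[0]:
    if cv2.contourArea(k)>60: R=cv2.minEnclosingCircle(np.array([onz(c,u,.008)[:2]*1000 for u in k[:,0]],np.float32)); print("yel",k[:,0].mean(0),R)
d=cv2.morphologyEx(cv2.inRange(h[:,:,2],0,115)&~hp,cv2.MORPH_OPEN,np.ones((7,7)))
for k in cv2.findContours(d,cv2.RETR_EXTERNAL,cv2.CHAIN_APPROX_NONE)[0]:
    if cv2.contourArea(k)>500: print("dark",cv2.contourArea(k),cv2.boundingRect(k),[(q.tolist(),np.round(onz(c,q,.024)[:2]*1000,1).tolist()) for q in cv2.approxPolyDP(k,4,True)[:,0]][:9])
E
python3 m3.py w9
```

```text
8.5333 [ 0.40765166 -0.03817562  0.09036185] [6.66333942e-01 7.45653340e-01 1.08655591e-04 4.02250324e-04] [ 0.71720346 -0.32563153 -0.39030273] 0.0011009396920789148
plate hull [([597, 76], [596.2, 88.9]), ([438, 79], [478.6, 73.7]), ([431, 152], [485.6, 19.8]), ([542, 156], [575.9, 26.7]), ([535, 179], [576.6, 7.6]), ([428, 179], [488.1, -2.3]), ([418, 283], [501.0, -101.5]), ([525, 282], [600.7, -89.2]), ([517, 272], [589.8, -79.7]), ([524, 260], [592.2, -66.8]), ([533, 257], [599.3, -62.9]), ([549, 264], [616.3, -68.2]), ([554, 242], [613.0, -46.3]), ([539, 239], [598.6, -44.9]), ([542, 223], [596.0, -29.8]), ([561, 218], [610.8, -23.4]), ([578, 153], [604.0, 32.3]), ([561, 147], [588.5, 35.4]), ([565, 127], [586.0, 50.7]), ([585, 124], [600.8, 54.7])]
yel [580.475 395.275] ((708.1364135742188, -221.975830078125), 8.747163772583008)
yel [542.54385965 277.9122807 ] ((615.085205078125, -82.85650634765625), 9.26662540435791)
yel [505.5        192.48275862] ((555.7401733398438, -6.4061431884765625), 9.03675365447998)
dark 42346.0 (82, 241, 501, 159) [([84, 399], [182.8, -264.5]), ([567, 399], [673.9, -209.1]), ([582, 389], [683.9, -194.3]), ([582, 383], [680.8, -186.6]), ([569, 383], [667.9, -188.0]), ([532, 354], [618.9, -156.6]), ([398, 283], [476.3, -93.5]), ([384, 282], [463.9, -93.9]), ([376, 290], [458.3, -102.7])]
dark 2399.0 (379, 152, 39, 103) [([386, 152], [445.8, 17.4]), ([380, 244], [454.2, -58.2]), ([385, 254], [460.0, -66.9]), ([409, 254], [480.1, -64.7]), ([417, 171], [471.9, 5.8]), ([400, 180], [460.3, -2.6]), ([393, 203], [458.4, -21.7]), ([392, 152], [450.2, 17.9])]
```

drive_tool(deltas=[[[4,5,25,-0.012],[4,10,50,-0.012],[4,15,75,-0.012],[4,22,75,-0.012],[4,22,75,-0.012]]])

```text
t: 8.95
tcp_pos: [0.4312, -0.0317, 0.0142]
tool_rot: [0.661, 0.75, 0.0, 0.0]
force: [0.2, -0.2, 0.4]
finger_gap: -0.001
gripper_force: 0.0
```

drive_tool(deltas=[[[0,2,0,0],[0,5,0,0],[0,8,0,0],[0,11,0,0],[0,14,0,0]]])

```text
t: 9.37
tcp_pos: [0.4432, -0.0297, 0.0163]
tool_rot: [0.662, 0.75, 0.0, 0.001]
force: [-3.6, -2.1, 5.1]
finger_gap: -0.0
gripper_force: 3.0
```

```bash
python3 m3.py w10 | grep -v yel; python3 m2.py w10
```

```text
9.4167 [ 0.44286707 -0.02958631  0.01615964] [ 6.61337710e-01  7.50088268e-01 -1.30552502e-04  8.20798054e-05] [-4.2063611  -2.76826104  3.24673614] 0.0007024725015881799
plate hull [([421, 68], [478.6, 74.5]), ([410, 177], [485.1, 19.6]), ([570, 182], [574.9, 27.9]), ([559, 216], [576.5, 7.6]), ([405, 215], [487.1, -2.9]), ([397, 282], [491.5, -47.7]), ([414, 292], [503.8, -53.6]), ([416, 302], [506.8, -60.9]), ([411, 306], [504.2, -64.3]), ([417, 319], [510.4, -73.9]), ([459, 343], [543.4, -89.8]), ([462, 354], [548.0, -98.9]), ([472, 356], [555.4, -99.7]), ([469, 349], [551.6, -94.0]), ([476, 357], [558.5, -100.3]), ([495, 358], [571.9, -99.5]), ([496, 351], [570.7, -93.4]), ([510, 352], [580.6, -93.1]), ([513, 346], [581.0, -87.8]), ([538, 351], [599.6, -89.9]), ([530, 335], [589.4, -77.3]), ([541, 323], [593.2, -66.9]), ([558, 321], [603.9, -63.9]), ([572, 332], [616.7, -71.4]), ([581, 302], [613.1, -47.7]), ([569, 302], [605.4, -48.7]), ([562, 290], [597.4, -40.5]), ([569, 272], [596.7, -27.4]), ([593, 269], [610.8, -23.5]), ([623, 179], [603.7, 33.3]), ([600, 174], [589.7, 34.
[... 390 characters left out ...]
 343], [592.0, -67.9]), ([573, 340], [600.2, -64.6])]
dark 43301.5 (82, 175, 488, 225) [([568, 379], [609.3, -95.0]), ([521, 351], [571.6, -76.7]), ([500, 356], [559.9, -82.1]), ([499, 363], [561.0, -87.6]), ([459, 359], [535.1, -87.5]), ([459, 344], [532.0, -76.1]), ([443, 339], [521.3, -73.6]), ([439, 352], [521.3, -83.7]), ([404, 330], [496.3, -69.9])]
edge y=46.22+0.0252x (43, np.float64(0.6113791459540181))
blade in x=23.70-0.0130y (49, np.float64(0.49943362491708854)) outer x=44.75-0.0164y (53, np.float64(0.42733238326145084))
ring ((8.676370620727539, 114.83840942382812), 9.181296348571777) ring-blade 13.523796368435981
mis-yaw (turn needed +) 0.012186760362125713 0.008828078502270648
```

drive_tool(deltas=[[[0,1,0,0],[0,2,0,0],[0,3,0,0],[0,4,0,0],[0,5,0,0]]])

```text
t: 9.83
tcp_pos: [0.4441, -0.0286, 0.0159]
tool_rot: [0.661, 0.75, -0.002, -0.003]
force: [-7.9, -5.7, 10.3]
finger_gap: 0.001
gripper_force: 6.0
```

```bash
python3 m3.py w11 | grep -v yel|cut -c1-330; python3 m2.py w11
```

```text
9.8833 [ 0.44409439 -0.02851636  0.01588734] [ 0.66135291  0.75006691 -0.00172058 -0.00299959] [-7.52276275 -4.74499716 10.13734776] 0.002693505100691718
plate hull [([419, 70], [478.4, 74.5]), ([409, 178], [485.2, 20.2]), ([569, 182], [573.9, 29.2]), ([573, 187], [577.2, 26.7]), ([562, 219], [578.4, 7.5]), ([402, 216], [486.0, -2.4]), ([396, 280], [491.1, -44.8]), ([412, 292], [503.0, -52.1]), ([405, 300], [499.8, -58.5]), ([423, 322], [515.2, -73.8]), ([418, 330], [513.4, -80.6
dark 781.5 (534, 325, 40, 36) [([557, 325], [585.5, -52.8]), ([543, 326], [577.6, -54.6]), ([535, 337], [575.8, -62.9]), ([534, 347], [577.8, -70.3]), ([545, 360], [588.0, -79.1]), ([551, 360], [591.7, -78.6]), ([557, 347], [591.6, -68.4]), ([573, 343], [600.0, -64.3])]
dark 42742.5 (82, 175, 489, 225) [([570, 381], [609.8, -93.4]), ([523, 352], [572.5, -74.8]), ([500, 365], [561.7, -86.6]), ([482, 359], [549.3, -83.4]), ([463, 365], [538.9, -89.6]), ([404, 330], [496.9, -68.1]), ([403, 322], [495.1, -62.5]), ([411, 320], [499.4, -60.5]), ([408, 303], [495.1, -49.1])]
edge y=44.99+0.0248x (45, np.float64(0.5315821466442685))
blade in x=23.51-0.0199y (49, np.float64(0.5535265542384273)) outer x=44.88-0.0263y (54, np.float64(0.2880233902559368))
ring ((7.918467998504639, 113.58808898925781), 9.178383827209473) ring-blade 13.328698455712807
mis-yaw (turn needed +) 0.00492254061939577 -0.001510514960639444
```

```bash
python3 - <<'E'
from h import *
def L(n): d=np.load(n+".npz"); return d["im"],(d["K"],d["R"],d["t"])
i9,c9=L("w9"); i10,c10=L("w10")
def ring(im):
    h=cv2.cvtColor(im,cv2.COLOR_RGB2HSV); y=cv2.inRange(h,(18,90,90),(40,255,255))
    k=[k for k in cv2.findContours(y,cv2.RETR_EXTERNAL,cv2.CHAIN_APPROX_NONE)[0] if cv2.contourArea(k)>60 and abs(cv2.boundingRect(k)[1]-200)<40][0]; m=cv2.moments(k); return m["m10"]/m["m00"],m["m01"]/m["m00"]
for n,a,b in(("ring",ring(i9),ring(i10)),("tip in",(535,179),(559,215.5)),("tip out",(542,156),(570,182)),("corner",(438,79),(421,68)),("clamp",(561,147),(600,174)),("clamp2",(565,127),(608,141))): print(n,a,b,tri(ray(c9,a),ray(c10,b)))
# transitions along the blade root & stock: grey rows
for n,im,r in(("w9",i9,[160,168,175]),("w10",i10,[185,195,205])):
    for q in r: print(n,q,cv2.cvtColor(im,cv2.COLOR_RGB2GRAY)[q,360:440:2].tolist())
for n,im,cs in(("w9",i9,[388,396,404]),("w10",i10,[350,358,366])):
    for q in cs: print(n,"col",q,cv2.cvtColor(im,cv2.COLOR_RGB2GRAY)[140:270:2,q].tolist())
E
```

```text
ring (505.5047021943574, 192.46917450365726) (516.8985736925515, 233.8024300052826) (array([ 0.55616738, -0.00653735,  0.00750064]), np.float64(2.6820161297539904e-05))
tip in (535, 179) (559, 215.5) (array([0.57853163, 0.00729303, 0.00565541]), np.float64(4.627486010341924e-05))
tip out (542, 156) (570, 182) (array([ 0.58364287,  0.02648018, -0.00156541]), np.float64(0.0006431834388539231))
corner (438, 79) (421, 68) (array([0.47673346, 0.07308248, 0.01363237]), np.float64(0.000693410800422437))
clamp (561, 147) (600, 174) (array([0.58159395, 0.03524364, 0.01602801]), np.float64(0.0005333947889155311))
clamp2 (565, 127) (608, 141) (array([0.5856764 , 0.05138433, 0.00856532]), np.float64(0.0013952501222028767))
w9 160 [212, 216, 214, 213, 214, 215, 214, 214, 210, 212, 147, 148, 148, 89, 88, 87, 108, 117, 118, 118, 117, 115, 184, 191, 165, 114, 114, 113, 111, 110, 167, 188, 187, 187, 186, 186, 185, 185, 185, 184]
w9 168 [110, 111, 130, 215, 215, 214, 214, 210, 213, 148, 148, 149, 130, 87, 86, 85, 116, 116, 117, 117, 116, 113, 112, 111, 112, 112, 112, 111, 109, 111, 186, 186, 185, 185,
[... 2059 characters left out ...]
70, 69, 68, 67, 67, 66, 66, 65, 66, 58, 48, 49, 50, 47, 48, 45, 45, 45]
w10 col 358 [216, 216, 216, 216, 215, 215, 215, 215, 215, 215, 215, 215, 215, 215, 214, 213, 186, 125, 85, 83, 83, 83, 101, 113, 113, 112, 112, 111, 110, 110, 109, 109, 108, 108, 108, 108, 107, 106, 106, 106, 106, 105, 104, 105, 104, 89, 71, 70, 69, 68, 69, 67, 67, 67, 66, 66, 65, 65, 65, 64, 63, 61, 62, 62, 62]
w10 col 366 [212, 212, 127, 113, 112, 111, 111, 111, 111, 127, 212, 212, 212, 212, 212, 212, 212, 124, 84, 84, 82, 82, 97, 111, 111, 110, 110, 109, 109, 108, 108, 107, 107, 106, 106, 105, 105, 108, 105, 104, 103, 102, 102, 101, 100, 100, 100, 99, 67, 67, 67, 66, 65, 66, 64, 65, 64, 62, 62, 62, 61, 62, 61, 61, 60]
```

drive_tool(deltas=[[[0,0,-2,0],[0,0,-4,0],[0,1,-4,0],[0,2,-4,0],[0,3,-4,0]]])

```text
t: 10.3
tcp_pos: [0.4501, -0.0284, 0.0193]
tool_rot: [0.661, 0.75, -0.0, -0.001]
force: [-4.1, -2.1, 2.7]
finger_gap: -0.005
gripper_force: 1.9
```

```bash
python3 m3.py w12 | grep -v yel|cut -c1-230|head -2; python3 m2.py w12
```

```text
10.35 [ 0.45008038 -0.02838559  0.01923145] [ 6.61437160e-01  7.50000123e-01 -4.10451894e-04 -7.28356765e-04] [-2.34964045 -0.93552262  1.18426333] 0.0026313348990975602
plate hull [([407, 69], [479.4, 74.9]), ([397, 175], [485.4, 20.5]), ([555, 179], [575.1, 29.5]), ([547, 214], [578.3, 8.5]), ([391, 213], [486.5, -2.4]), ([386, 281], [492.3, -48.4]), ([400, 284], [501.7, -49.5]), ([405, 300], [5
edge y=39.36+0.0204x (46, np.float64(0.5957475577894229))
blade in x=24.15-0.0158y (49, np.float64(0.37847927558377137)) outer x=45.34-0.0220y (52, np.float64(0.37360042662928095))
ring ((8.431215286254883, 107.44428253173828), 9.190905570983887) ring-blade 14.01895224160753
mis-yaw (turn needed +) 0.004579685893039431 -0.0016188372469890557
```

```bash
python3 - <<'E'
from h import *
def L(n): d=np.load(n+".npz"); return d["im"],(d["K"],d["R"],d["t"])
i9,c9=L("w9"); i10,c10=L("w10"); i12,c12=L("w12")
print("heel inner",tri(ray(c9,(419.7,156)),ray(c10,(393.3,184))))
print("heel outer@.024",onz(c9,(391.5,157),.024),"@.016",onz(c9,(391.5,157),.016))
s=manip.sense(); print(s["tcp_pos"])
g=cv2.cvtColor(i12,cv2.COLOR_RGB2GRAY)
for r in(190,200,210,220,230,240,250): print(r,g[r,310:400:2].tolist())
for z in(.0192,.0382): print(proj(c12,[s["tcp_pos"][0],s["tcp_pos"][1],z]))
# top-left screw hole marks of brass pins in w9/w10 to triangulate the stock top
for n,im,c in(("w9",i9,c9),("w10",i10,c10),("w12",i12,c12)):
    h=cv2.cvtColor(im,cv2.COLOR_RGB2HSV); m=cv2.inRange(h,(10,80,100),(40,255,255)); m[:, :330]=0; m[:,430:]=0; m[:140]=0; m[240:]=0
    print(n,[(k[:,0].mean(0).tolist(),cv2.contourArea(k)) for k in cv2.findContours(m,cv2.RETR_EXTERNAL,cv2.CHAIN_APPROX_NONE)[0]])
E
```

```text
heel inner (array([0.47378499, 0.01659298, 0.01782224]), np.float64(0.00012740164478356023))
heel outer@.024 [0.45054385 0.01413778 0.024     ] @.016 [0.4525647  0.01321123 0.016     ]
[ 0.45008038 -0.02838559  0.01923145]
190 [142, 143, 143, 142, 142, 141, 140, 143, 211, 209, 142, 143, 143, 144, 74, 78, 109, 109, 109, 110, 112, 110, 109, 109, 160, 185, 184, 176, 109, 109, 111, 109, 108, 109, 108, 108, 148, 184, 183, 184, 183, 183, 183, 182, 181]
200 [141, 142, 141, 141, 140, 139, 141, 142, 140, 142, 141, 144, 143, 142, 70, 89, 107, 107, 107, 109, 109, 109, 106, 106, 106, 106, 104, 106, 106, 107, 107, 107, 106, 106, 105, 103, 180, 180, 179, 179, 179, 179, 179, 179, 179]
210 [141, 140, 139, 140, 137, 139, 141, 140, 140, 139, 142, 141, 142, 121, 66, 92, 104, 104, 106, 106, 106, 105, 104, 106, 181, 181, 180, 105, 104, 105, 105, 105, 104, 103, 104, 114, 178, 177, 177, 177, 177, 175, 153, 177, 177]
220 [140, 139, 139, 138, 137, 139, 140, 138, 139, 140, 140, 141, 140, 99, 62, 70, 70, 102, 103, 104, 104, 103, 102, 102, 100, 100, 100, 102, 102, 102, 102, 102, 101, 100, 100, 144, 140, 139, 14
[... 278 characters left out ...]
4, 106, 106, 117, 117, 117, 78, 58, 66, 66, 67, 67, 66, 66, 66, 65, 65, 64, 65, 66, 66, 66, 66, 66, 66, 65, 65, 129, 137, 138, 138, 138, 115, 57, 65, 70, 102, 102]
250 [52, 52, 96, 95, 95, 95, 87, 47, 47, 49, 94, 94, 94, 95, 93, 49, 47, 49, 48, 58, 63, 64, 62, 62, 62, 63, 63, 64, 63, 63, 63, 63, 64, 71, 208, 72, 72, 72, 72, 54, 55, 66, 99, 99, 99]
[324.51941229 254.25849204]
[324.38595078 272.13887144]
w9 [([404.3636363636364, 176.1818181818182], 10.5), ([405.72727272727275, 160.72727272727272], 10.5)]
w10 [([370.1764705882353, 213.76470588235293], 28.5), ([371.7647058823529, 191.1764705882353], 28.5)]
w12 [([359.88235294117646, 211.1764705882353], 28.5), ([361.27777777777777, 189.0], 30.0)]
```

drive_tool(deltas=[[[0,2,0,0],[0,4,0,0],[0,6,0,0],[0,8,0,0],[0,9,0,0]]])

```text
t: 10.77
tcp_pos: [0.4598, -0.0273, 0.0192]
tool_rot: [0.662, 0.75, 0.0, -0.0]
force: [-2.9, 0.2, 0.6]
finger_gap: -0.001
gripper_force: 1.5
```

```bash
python3 m3.py w13 | grep -v yel|cut -c1-230|head -2; python3 m2.py w13
```

```text
10.8167 [ 0.46021142 -0.027363    0.01919185] [6.61519109e-01 7.49928179e-01 2.52678067e-04 3.61445289e-04] [-2.79832703 -0.18161444 -0.21842586] -0.0020310015435718977
plate hull [([387, 69], [479.0, 74.8]), ([379, 174], [484.9, 21.0]), ([554, 173], [583.1, 33.8]), ([546, 209], [586.4, 12.6]), ([379, 211], [488.9, -0.9]), ([375, 289], [496.1, -54.0]), ([384, 285], [501.3, -50.3]), ([390, 311], [
edge y=31.84+-0.0130x (45, np.float64(0.5313223301573942))
blade in x=23.98+0.0134y (56, np.float64(0.5810059725365058)) outer x=45.11+0.0078y (58, np.float64(0.33094849650284885))
ring ((8.860452651977539, 97.33589935302734), 9.166680335998535) ring-blade 16.432845378824265
mis-yaw (turn needed +) 0.0004742832757066561 -0.0051900148579631985
```

drive_tool(deltas=[[[0,1,0,0],[0,2,0,0],[0,3,0,0],[0,4,0,0],[0,4,0,0]]])

```text
t: 11.23
tcp_pos: [0.4619, -0.0268, 0.0192]
tool_rot: [0.661, 0.75, -0.001, -0.002]
force: [-5.9, -2.4, 1.8]
finger_gap: -0.0
gripper_force: 3.2
```

```bash
python3 m3.py w14 | grep -v yel|cut -c1-230|head -2; python3 m2.py w14
```

```text
11.2833 [ 0.46186846 -0.02685269  0.01917007] [ 0.66138315  0.75004607 -0.00097398 -0.00150454] [-5.3129339  -1.39607801  1.2646156 ] 0.001086766380544779
plate hull [([382, 70], [478.6, 74.4]), ([377, 175], [485.8, 20.7]), ([540, 174], [577.1, 32.8]), ([556, 179], [587.2, 31.2]), ([547, 211], [589.1, 12.0]), ([379, 211], [490.9, -0.4]), ([374, 289], [497.5, -53.6]), ([382, 285], [5
edge y=32.12+-0.0363x (31, np.float64(0.6592748879341421))
blade in x=24.22+0.0012y (56, np.float64(0.5747276427630439)) outer x=44.76-0.0002y (58, np.float64(0.5307239756032516))
ring ((8.553220748901367, 95.74363708496094), 9.138788223266602) ring-blade 15.77747075791557
mis-yaw (turn needed +) -0.035120793043656874 -0.03649244118729783
```

drive_tool(deltas=[[[0,-8,0,0],[0,-20,-5,0],[0,-35,-40,0],[0,-45,-70,0],[0,-45,-70,0]]])

```text
t: 11.7
tcp_pos: [0.4199, -0.0332, 0.0926]
tool_rot: [0.662, 0.75, 0.002, 0.004]
force: [0.1, 0.4, 0.6]
finger_gap: 0.003
gripper_force: 0.0
```

```bash
python3 m3.py w15 | grep -v dark|cut -c1-400; python3 - <<'E'
from h import *
im=np.load("top.npy"); g=cv2.cvtColor(im,cv2.COLOR_RGB2GRAY)
for r in range(190,238,3): print(r,g[r,404:458:2].tolist())
sc=np.load("scene.npy"); g=cv2.cvtColor(sc,cv2.COLOR_RGB2GRAY)
for r in range(132,200,4): print(r,g[r,204:252:2].tolist())
E
```

```text
11.75 [ 0.42095622 -0.03345711  0.09150557] [0.66185957 0.74961542 0.00171854 0.00395837] [0.58854829 0.29614116 0.04429221] -0.00016904313001907722
plate hull [([418, 83], [478.7, 74.5]), ([411, 154], [485.1, 21.1]), ([536, 157], [588.4, 31.4]), ([530, 180], [590.2, 12.0]), ([415, 181], [493.4, -0.7]), ([408, 251], [501.6, -66.0]), ([400, 258], [495.8, -74.0]), ([398, 281], [498.9, -98.4]), ([505, 284], [601.8, -89.5]), ([496, 274], [589.8, -79.8]), ([503, 262], [592.3, -66.6]), ([516, 260], [603.7, -63.1]), ([527, 266], [616.2, -68.0]), ([53
yel [519.24489796 279.67346939] ((614.0062866210938, -83.29418182373047), 9.177864074707031)
yel [484.24561404 195.9122807 ] ((555.7872314453125, -6.449583053588867), 9.059077262878418)
190 [137, 137, 136, 136, 134, 136, 137, 135, 137, 138, 135, 136, 136, 137, 139, 134, 138, 136, 136, 138, 138, 140, 138, 138, 137, 138, 139]
193 [132, 135, 132, 125, 129, 136, 136, 136, 134, 135, 135, 136, 135, 138, 135, 138, 135, 134, 137, 138, 139, 137, 139, 137, 140, 138, 138]
196 [137, 137, 140, 76, 44, 40, 40, 87, 89, 87, 86, 86, 88, 83, 82, 80, 80, 82, 81, 
[... 2827 characters left out ...]
97, 105, 105, 108, 106, 92, 69, 71, 69, 181, 173]
176 [74, 96, 95, 102, 106, 107, 105, 106, 105, 106, 108, 108, 104, 104, 105, 105, 108, 86, 67, 68, 71, 66, 109, 95]
180 [169, 169, 122, 78, 79, 82, 80, 81, 80, 80, 78, 79, 82, 80, 92, 98, 69, 71, 70, 66, 70, 67, 62, 59]
184 [172, 172, 179, 76, 79, 80, 80, 79, 80, 81, 80, 80, 78, 80, 80, 82, 69, 71, 70, 70, 69, 57, 56, 180]
188 [172, 174, 175, 111, 81, 79, 82, 81, 80, 84, 80, 80, 80, 81, 83, 80, 77, 71, 69, 70, 64, 57, 174, 170]
192 [163, 92, 130, 61, 76, 77, 83, 81, 80, 80, 80, 82, 78, 82, 78, 83, 81, 70, 68, 61, 58, 173, 169, 170]
196 [172, 169, 175, 164, 154, 150, 118, 87, 65, 54, 58, 58, 60, 65, 68, 69, 79, 68, 64, 113, 174, 173, 176, 171]
```

```bash
python3 - <<'E'
from h import *
c=cam("top"); im=np.load("top.npy"); g=cv2.cvtColor(im,cv2.COLOR_RGB2GRAY)
print("cap",onz(c,(443.3,210.5),.158),"stand top",onz(c,(433.3,212),.058))
E_=[]
for r in range(198,226):
    row=g[r,410:425].astype(int); j=np.argmax(np.diff(row)); E_.append((410+j+.5,r))
f=np.polyfit([e[1] for e in E_],[e[0] for e in E_],1); print("left edge slope",f)
B=[]
for x in range(420,446): col=g[222:234,x].astype(int); B.append((x,222+np.argmin(np.diff(col))+.5))
print("bottom slope",np.polyfit([b[0] for b in B],[b[1] for b in B],1))
cs=cam("scene"); print("scene cap top center px (222,138)",onz(cs,(222,138),.158), proj(cs,[.49,-.27,.158]))
d=np.load("w1.npz"); c1=(d["K"],d["R"],d["t"]); print("w1 proj of cap", proj(c1,onz(c,(443.3,210.5),.158)))
print(manip.sense()["tcp_pos"],manip.sense()["tool_rot"])
E
```

```text
cap [ 0.51622546 -0.27631795  0.158     ] stand top [ 0.51715976 -0.27766575  0.058     ]
left edge slope [1.8260367e-15 4.1650000e+02]
bottom slope [3.38461538e-02 2.13669231e+02]
scene cap top center px (222,138) [ 0.52339862 -0.27083678  0.158     ] [227.61824413 130.72273986]
w1 proj of cap [688.22199055 235.25714453]
[ 0.42095622 -0.03345711  0.09150557] [0.66185957 0.74961542 0.00171854 0.00395837]
```

drive_tool(deltas=[[[-10,0,-38,0],[-20,5,-76,0],[-30,10,-114,0],[-50,15,-148,0],[-80,20,-158,0]]], jaw=75)

```text
t: 12.17
tcp_pos: [0.4523, -0.1103, 0.2521]
tool_rot: [0.661, 0.751, 0.002, 0.006]
force: [0.8, -0.7, 0.5]
finger_gap: 0.705
gripper_force: 0.0
```

drive_tool(deltas=[[[-35,9,0,0.03],[-70,18,0,0.06],[-105,27,0,0.09],[-140,36,0,0.12],[-171,45,0,0.12]]])

```text
t: 12.58
tcp_pos: [0.5164, -0.2766, 0.2468]
tool_rot: [0.706, 0.708, 0.0, 0.002]
force: [1.3, -0.2, 0.5]
finger_gap: 0.875
gripper_force: 0.0
```

drive_tool(deltas=[[[0,0,0,0],[0,0,0,0],[0,0,0,0]]])

```text
t: 12.83
tcp_pos: [0.5146, -0.2732, 0.2463]
tool_rot: [0.705, 0.709, 0.0, -0.001]
force: [-0.1, -0.6, -0.1]
finger_gap: 0.879
gripper_force: 0.0
```

```bash
python3 - <<'E'
from h import *
n="p1"; c=cam("wrist"); im=vision.snapshot("wrist"); np.savez(n,im=im,K=c[0],R=c[1],t=c[2]); s=manip.sense(); print(s["t"],s["tcp_pos"],s["tool_rot"],s["force"],s["finger_gap"])
save(n,im); print("cap px",proj(c,[.5167,-.275,.158]),"stand",[proj(c,[.5167+a,-.275+b,.058]).round() for a,b in((-.038,-.038),(-.038,.038),(.038,.038),(.038,-.038))])
g=cv2.cvtColor(im,cv2.COLOR_RGB2GRAY); 
for r in range(150,330,6): print(r,g[r,230:420:5].tolist())
E
```

```text
12.8833 [ 0.51438185 -0.27254725  0.24652252] [ 7.05167015e-01  7.09040941e-01  1.50734154e-04 -6.34819545e-04] [-0.13418163  0.69541802  0.28617346] 0.87524214490003
cap px [327.05903279 208.25173582] stand [array([296., 211.]), array([295., 151.]), array([359., 151.]), array([356., 211.])]
150 [123, 125, 124, 64, 123, 124, 127, 65, 126, 124, 127, 66, 128, 106, 96, 97, 88, 89, 89, 82, 82, 84, 85, 86, 86, 87, 93, 190, 130, 132, 189, 192, 192, 101, 194, 192, 192, 101]
156 [122, 124, 125, 125, 125, 125, 127, 124, 126, 123, 127, 126, 126, 125, 89, 90, 89, 138, 140, 140, 141, 141, 142, 143, 143, 144, 143, 190, 193, 193, 189, 190, 191, 190, 192, 191, 192, 191]
162 [124, 123, 125, 127, 124, 126, 126, 124, 126, 123, 127, 126, 126, 125, 88, 88, 90, 90, 90, 91, 91, 93, 96, 142, 143, 144, 180, 190, 192, 193, 191, 189, 190, 191, 190, 191, 193, 190]
168 [124, 124, 125, 66, 105, 93, 125, 61, 126, 124, 127, 68, 110, 125, 88, 88, 89, 89, 89, 90, 91, 91, 95, 140, 142, 142, 190, 190, 97, 191, 192, 190, 120, 137, 189, 191, 191, 99]
174 [88, 86, 84, 82, 78, 87, 123, 125, 125, 124, 126, 127, 126, 125, 8
[... 3988 characters left out ...]
51]
306 [56, 56, 57, 58, 189, 190, 188, 194, 192, 191, 194, 191, 191, 192, 192, 194, 191, 192, 190, 191, 127, 124, 125, 79, 77, 77, 58, 75, 76, 77, 76, 76, 74, 75, 73, 49, 48, 48]
312 [56, 56, 55, 111, 188, 168, 187, 192, 192, 115, 194, 191, 171, 180, 192, 193, 94, 193, 189, 126, 97, 124, 77, 76, 71, 56, 54, 73, 72, 74, 74, 73, 73, 72, 72, 71, 45, 45]
318 [53, 53, 56, 189, 188, 189, 187, 190, 191, 189, 194, 191, 193, 191, 191, 193, 192, 192, 124, 125, 125, 76, 76, 70, 55, 53, 51, 71, 70, 74, 74, 72, 71, 71, 70, 69, 43, 43]
324 [51, 53, 54, 162, 189, 175, 110, 188, 190, 73, 193, 192, 192, 114, 191, 193, 74, 126, 124, 123, 76, 75, 67, 52, 52, 49, 49, 69, 69, 94, 71, 72, 69, 69, 68, 67, 40, 41]
```

```bash
cat > pen.py <<'E'
from h import *
import sys
n=sys.argv[1]; d=np.load(n+".npz"); im=d["im"]; c=(d["K"],d["R"],d["t"]); g=cv2.cvtColor(im,cv2.COLOR_RGB2GRAY); s=manip.sense(); p=np.array(s["tcp_pos"]); q=s["tool_rot"]; a=2*np.arctan2(q[1],q[0])
x0,y0,x1,y1=map(int,sys.argv[2:6]); m=cv2.inRange(g[y0:y1,x0:x1],40,84); m=cv2.morphologyEx(m,cv2.MORPH_CLOSE,np.ones((5,5)))
k=max(cv2.findContours(m,cv2.RETR_EXTERNAL,cv2.CHAIN_APPROX_NONE)[0],key=cv2.contourArea); print(cv2.boundingRect(k+np.array([x0,y0])))
W=np.array([onz(c,u+np.array([x0,y0]),.158)[:2]*1000 for u in k[:,0]],np.float32); r=cv2.minAreaRect(W); print("cap",r)
e=np.array(r[0])/1000-p[:2]; tx=np.array([np.cos(a),np.sin(a)]); ty=np.array([tx[1],-tx[0]]); print("tool dx,dy mm",e@tx*1000,e@ty*1000,"tool ang",np.degrees(a),"px",(k[:,0].min(0)+k[:,0].max(0))/2+np.array([x0,y0]))
ct=cam("top"); u=(k[:,0].min(0)+k[:,0].max(0))/2+np.array([x0,y0]); print("tri",tri(ray(c,u),ray(ct,(443.3,210.5))))
E
python3 pen.py p1 305 195 350 225
```

```text
(314, 195, 30, 23)
cap ((517.9098510742188, -273.02789306640625), (25.622573852539062, 20.418190002441406), 0.23309151828289032)
tool dx,dy mm -0.49996495564268345 3.5253186747334477 tool ang 90.31389876613245 px [328.5 206. ]
tri (array([ 0.51833554, -0.28667311,  0.115925  ]), np.float64(0.0004450545387321862))
```

drive_tool(deltas=[[[-0.5,3.5,5,0],[-0.5,3.5,35,0],[-0.5,3.5,70,0],[-0.5,3.5,105,0],[-0.5,3.5,130,0]]])

```text
t: 13.3
tcp_pos: [0.5173, -0.2719, 0.1149]
tool_rot: [0.705, 0.709, -0.0, -0.001]
force: [-0.5, 0.8, -0.3]
finger_gap: 0.88
gripper_force: 0.0
```

drive_tool(deltas=[[[0,0,11,0],[0,0,11,0],[0,0,11,0]]])

```text
t: 13.55
tcp_pos: [0.5186, -0.2736, 0.1066]
tool_rot: [0.705, 0.709, 0.0, 0.0]
force: [0.3, -0.1, 0.5]
finger_gap: 0.878
gripper_force: 0.0
```

drive_tool(deltas=[[[0,0,0,0],[0,0,0,0],[0,0,0,0],[0,0,0,0],[0,0,0,0]]], jaw=15, force=35)

```text
t: 13.97
tcp_pos: [0.5186, -0.2744, 0.1078]
tool_rot: [0.705, 0.709, 0.0, 0.001]
force: [-1.5, 0.0, 6.3]
finger_gap: 0.324
gripper_force: 36.5
```

drive_tool(deltas=[[[0,0,0,0],[0,0,0,0],[0,0,0,0]]])

```text
t: 14.22
tcp_pos: [0.5186, -0.2744, 0.1078]
tool_rot: [0.705, 0.709, 0.0, 0.001]
force: [-1.0, 0.8, 6.2]
finger_gap: 0.323
gripper_force: 36.5
```

drive_tool(deltas=[[[0,0,-10,0],[0,0,-30,0],[0,0,-55,0],[0,0,-80,0],[0,0,-95,0]]])

```text
t: 14.63
tcp_pos: [0.519, -0.2746, 0.2043]
tool_rot: [0.705, 0.709, 0.0, 0.002]
force: [0.2, -1.3, -1.4]
finger_gap: 0.324
gripper_force: 35.4
```

drive_tool(deltas=[[[10,2,0,0],[40,6,0,0],[75,11,0,0],[105,16,0,0],[130,20,0,0]]])

```text
t: 15.05
tcp_pos: [0.5363, -0.1406, 0.2002]
tool_rot: [0.705, 0.709, -0.0, -0.002]
force: [-0.3, 0.6, -1.5]
finger_gap: 0.324
gripper_force: 35.3
```

drive_tool(deltas=[[[30,5,0,0],[65,10,0,0],[100,14,0,0],[125,18,0,0],[136,19,0,0]]])

```text
t: 15.47
tcp_pos: [0.5545, -0.0035, 0.2002]
tool_rot: [0.704, 0.71, -0.0, -0.002]
force: [0.9, -0.6, -0.9]
finger_gap: 0.326
gripper_force: 35.3
```

drive_tool(deltas=[[[0,0,15,0],[0,0,35,0],[0,0,55,0],[0,0,65,0],[0,0,65,0]]])

```text
t: 15.88
tcp_pos: [0.5534, -0.0074, 0.1335]
tool_rot: [0.705, 0.709, -0.002, -0.003]
force: [0.1, 0.1, -1.0]
finger_gap: 0.32
gripper_force: 35.3
```

```bash
python3 - <<'E'
from h import *
n="p2"; c=cam("wrist"); im=vision.snapshot("wrist"); np.savez(n,im=im,K=c[0],R=c[1],t=c[2]); s=manip.sense(); print(s["t"],s["tcp_pos"],s["tool_rot"],s["force"],s["finger_gap"],s["gripper_force"])
p=np.array(s["tcp_pos"]); pz=p[2]-.0998; print("tip z",pz,"pred tip px",proj(c,[p[0],p[1]+.0014,pz]),"ring px",proj(c,[.5557,-.0065,.008]))
h=cv2.cvtColor(im,cv2.COLOR_RGB2HSV); y=cv2.inRange(h,(10,70,70),(40,255,255))
for k in cv2.findContours(y,cv2.RETR_EXTERNAL,cv2.CHAIN_APPROX_NONE)[0]:
    if cv2.contourArea(k)>8: print(cv2.boundingRect(k),cv2.contourArea(k),im[tuple(k[0,0][::-1])])
E
```

```text
15.9333 [ 0.55456589 -0.00776035  0.13493729] [ 0.70546834  0.70873894 -0.00105011 -0.00155849] [ 0.5628792   0.63201458 -2.19930817] 0.3293261276045297 35.268598794937134
tip z 0.03513729310023617 pred tip px [326.74245201 201.81975762] ring px [327.89002168 193.9447866 ]
(514, 337, 7, 6) 9.0 [97 83 67]
(319, 186, 18, 17) 60.5 [114  99  78]
(583, 117, 20, 19) 258.5 [119 106  85]
(619, 115, 19, 19) 258.5 [119 104  81]
(555, 81, 19, 21) 282.5 [119 105  81]
(628, 77, 12, 21) 166.5 [114 101  75]
(562, 40, 21, 22) 326.5 [113  99  75]
(600, 37, 21, 23) 336.5 [86 78 62]
(609, 0, 23, 18) 283.0 [120 100  64]
(570, 0, 22, 20) 321.5 [95 84 65]
```

drive_tool(deltas=[[[0,2,5,0],[0,2,12,0],[0,2,18,0],[0,2,20,0],[0,2,20,0]]])

```text
t: 16.35
tcp_pos: [0.5574, -0.0077, 0.1158]
tool_rot: [0.705, 0.709, -0.0, -0.0]
force: [0.9, -0.4, -0.2]
finger_gap: 0.329
gripper_force: 35.3
```

```bash
python3 - <<'E'
from h import *
n="p3"; c=cam("wrist"); im=vision.snapshot("wrist"); np.savez(n,im=im,K=c[0],R=c[1],t=c[2]); s=manip.sense(); print(s["t"],s["tcp_pos"],s["tool_rot"],s["force"])
p=np.array(s["tcp_pos"]); print("tip z",p[2]-.0998,"pred tip px",proj(c,[p[0],p[1]+.0014,p[2]-.0998]),"ring px",proj(c,[.5557,-.0065,.008]))
h=cv2.cvtColor(im,cv2.COLOR_RGB2HSV)
for ch in (0,1,2):
  print("HSV"[ch]); 
  for r in range(170,206,2): print(r,h[r,304:352:2,ch].tolist())
E
```

```text
16.4 [ 0.55762156 -0.00777852  0.11615393] [ 7.05346046e-01  7.08863103e-01 -1.36120860e-04 -1.94458446e-04] [-5.77679219e-01 -1.81599348e-04 -8.66026724e-01]
tip z 0.016353929982943022 pred tip px [325.09746234 201.03351824] ring px [323.07937138 198.53433215]
H
170 [90, 96, 96, 78, 77, 78, 75, 75, 80, 75, 75, 80, 80, 80, 80, 73, 77, 78, 75, 75, 78, 75, 75, 75]
172 [102, 96, 98, 90, 75, 77, 75, 75, 75, 75, 75, 75, 75, 75, 75, 73, 70, 78, 75, 78, 78, 75, 75, 75]
174 [98, 96, 98, 98, 102, 96, 75, 75, 78, 77, 75, 75, 75, 75, 75, 78, 80, 78, 75, 75, 75, 75, 75, 78]
176 [96, 90, 98, 102, 98, 96, 80, 75, 75, 75, 77, 75, 78, 75, 75, 90, 75, 75, 80, 77, 90, 102, 102, 96]
178 [98, 90, 98, 98, 102, 90, 98, 98, 77, 75, 75, 75, 80, 75, 98, 98, 96, 96, 96, 102, 98, 120, 102, 102]
180 [98, 96, 90, 90, 96, 90, 90, 96, 90, 96, 115, 75, 75, 98, 98, 102, 96, 102, 98, 102, 98, 123, 125, 127]
182 [96, 90, 90, 96, 90, 96, 96, 90, 98, 98, 114, 72, 95, 126, 127, 128, 129, 131, 132, 133, 132, 132, 131, 131]
184 [90, 90, 98, 98, 123, 125, 125, 127, 130, 131, 133, 133, 132, 132, 132, 132, 132, 132, 132, 132,
[... 4401 characters left out ...]
9, 98, 98, 115, 135, 91, 94, 94, 95, 96, 96, 96, 97, 97, 98, 101]
194 [90, 91, 92, 91, 91, 85, 134, 87, 92, 93, 93, 93, 90, 135, 94, 94, 95, 95, 95, 96, 96, 97, 97, 101]
196 [90, 91, 91, 91, 91, 117, 125, 92, 92, 93, 93, 93, 93, 121, 112, 94, 95, 95, 95, 96, 97, 96, 97, 100]
198 [90, 90, 90, 91, 91, 134, 84, 92, 91, 91, 92, 92, 93, 98, 134, 94, 94, 94, 96, 95, 96, 96, 97, 100]
200 [91, 90, 90, 90, 91, 126, 101, 91, 91, 86, 84, 91, 93, 109, 127, 94, 94, 95, 95, 96, 96, 95, 96, 99]
202 [90, 90, 90, 90, 91, 88, 133, 91, 88, 86, 87, 88, 88, 135, 89, 94, 94, 94, 94, 95, 95, 96, 96, 100]
204 [89, 89, 89, 89, 90, 89, 119, 85, 86, 87, 87, 87, 87, 96, 127, 126, 127, 127, 128, 147, 147, 147, 147, 148]
```

```bash
python3 - <<'E'
from h import *
d=np.load("p3.npz"); c=(d["K"],d["R"],d["t"]); p=np.array([.55762,-.00778,.11615])
for off in(0,.0014,.003): print(off,proj(c,[p[0],p[1]+off+.0075,p[2]-.0918]),proj(c,[p[0],p[1]+off+.0035,p[2]-.0998]))
h=cv2.cvtColor(d["im"],cv2.COLOR_RGB2HSV)
for r in range(204,232,2): print(r,h[r,304:352:2,0].tolist(),h[r,304:352:2,1].tolist())
s=manip.sense(); print(s["tcp_pos"],s["force"])
E
```

```text
0 [325.11476503 197.12916953] [325.10536297 198.84574858]
0.0014 [325.12144176 195.60833591] [325.11179038 197.3809973 ]
0.003 [325.12910054 193.86381067] [325.11916222 195.7010204 ]
204 [133, 133, 133, 132, 132, 132, 21, 8, 105, 102, 102, 105, 105, 22, 133, 133, 133, 133, 133, 134, 134, 134, 134, 134] [106, 109, 109, 106, 105, 103, 114, 12, 12, 15, 15, 12, 12, 40, 110, 109, 108, 108, 108, 108, 109, 108, 106, 105]
206 [133, 133, 132, 132, 133, 132, 132, 105, 105, 108, 105, 110, 98, 105, 132, 134, 134, 134, 134, 134, 134, 134, 134, 134] [106, 106, 106, 105, 105, 106, 90, 12, 12, 15, 12, 9, 12, 12, 75, 113, 109, 110, 110, 108, 108, 106, 108, 105]
208 [133, 133, 132, 133, 133, 133, 128, 100, 108, 102, 110, 98, 98, 98, 120, 134, 134, 134, 134, 134, 134, 134, 134, 134] [109, 109, 106, 107, 106, 105, 36, 9, 15, 15, 9, 12, 12, 12, 17, 111, 113, 110, 108, 110, 108, 108, 108, 107]
210 [133, 132, 129, 129, 132, 131, 125, 129, 120, 125, 120, 120, 120, 125, 120, 133, 132, 133, 133, 133, 134, 134, 134, 134] [106, 103, 59, 59, 59, 62, 27, 31, 20, 24, 24, 20, 20, 24, 18, 106, 105, 102, 102, 102, 11
[... 1358 characters left out ...]
7, 7, 7, 7, 9, 7, 7, 9, 7, 7, 7, 9, 9, 7, 7, 7, 6, 6, 7, 50, 110, 109]
226 [30, 23, 38, 38, 40, 38, 30, 45, 40, 30, 40, 40, 38, 40, 38, 40, 30, 30, 30, 30, 30, 133, 134, 134] [8, 9, 9, 9, 7, 9, 7, 9, 7, 7, 7, 7, 9, 7, 9, 7, 7, 7, 4, 4, 7, 48, 110, 109]
228 [38, 30, 30, 30, 30, 38, 30, 40, 38, 40, 40, 40, 40, 40, 40, 40, 40, 40, 40, 40, 30, 15, 134, 134] [9, 9, 7, 7, 7, 9, 7, 7, 9, 7, 7, 7, 7, 7, 7, 7, 7, 7, 7, 6, 7, 4, 110, 109]
230 [40, 40, 38, 38, 40, 38, 38, 40, 38, 38, 30, 40, 40, 40, 38, 30, 30, 40, 40, 30, 30, 30, 134, 134] [7, 7, 9, 9, 7, 9, 9, 7, 9, 9, 7, 7, 7, 7, 9, 7, 7, 6, 7, 7, 7, 4, 111, 110]
[ 0.55762156 -0.00777852  0.11615393] [-5.77679219e-01 -1.81599348e-04 -8.66026724e-01]
```

```bash
python3 - <<'E'
from h import *
d=np.load("p3.npz"); c=(d["K"],d["R"],d["t"]); p=np.array([.55762,-.00778,.11615]); z0=p[2]-.0998
for n,dy,dz,row in(("nose",.0075,.008,199.5),("collar bot",.012,.050,210.3),("collar top",.012,.066,217),("barrel bot",.011,.066,217.3)):
    r=[proj(c,[p[0],p[1]+o+dy,z0+dz])[1] for o in(0,.001)]; print(n,r[0],"off mm",(row-r[0])/(r[1]-r[0]))
print("ring", proj(c,[.5557,-.0065,.008]))
h=cv2.cvtColor(d["im"],cv2.COLOR_RGB2HSV)
print(h[196:222,308,2].tolist()); print(h[196:222,324,2].tolist()); print(h[196:222,340,2].tolist())
E
```

```text
nose 197.12916952574773 off mm -2.183537062641693
collar bot 207.4340116467073 off mm -2.2166701736812606
collar top 214.94179394637544 off mm -1.4844895353153464
barrel bot 216.32383689117614 off mm -0.7063189407364159
ring [323.07937138 198.53433215]
[91, 90, 90, 91, 90, 91, 90, 89, 89, 89, 89, 88, 89, 76, 56, 47, 48, 47, 46, 48, 50, 92, 114, 114, 115, 115]
[93, 92, 92, 92, 84, 89, 87, 87, 87, 86, 86, 87, 86, 81, 65, 51, 51, 51, 51, 52, 58, 96, 116, 116, 116, 116]
[95, 96, 96, 96, 95, 95, 94, 96, 128, 145, 146, 146, 146, 146, 112, 58, 57, 57, 56, 57, 57, 82, 110, 118, 117, 117]
```

drive_tool(deltas=[[[1,-0.5,2,0],[2,-0.8,4,0],[2.5,-0.8,5.5,0],[2.5,-0.8,5.5,0],[2.5,-0.8,5.5,0]]])

```text
t: 16.82
tcp_pos: [0.5569, -0.0052, 0.1108]
tool_rot: [0.705, 0.709, -0.0, -0.0]
force: [-0.9, -0.3, -1.4]
finger_gap: 0.323
gripper_force: 35.3
```

```bash
python3 - <<'E'
from h import *
n="p4"; s0=manip.sense(); c=cam("wrist"); im=vision.snapshot("wrist"); np.savez(n,im=im,K=c[0],R=c[1],t=c[2]); s=manip.sense(); print(s["t"],s0["tcp_pos"],s["tcp_pos"],s["tool_rot"],s["force"])
p=np.array(s0["tcp_pos"]); z0=p[2]-.0998; print("tip z",z0,"ring px",proj(c,[.5557,-.0065,.008]))
h=cv2.cvtColor(im,cv2.COLOR_RGB2HSV); y=cv2.inRange(h,(12,90,90),(35,255,255))[170:240,290:360]; ys,xs=np.nonzero(y); pts=np.c_[xs+290,ys+170].astype(float); 
W=np.array([onz(c,u,.008)[:2]*1000 for u in pts]); 
A=np.c_[2*W,np.ones(len(W))]; sol=np.linalg.lstsq(A,(W**2).sum(1),rcond=None)[0]; print("ring fit",len(W),sol[:2],np.sqrt(sol[2]+sol[0]**2+sol[1]**2), "rows",pts[:,1].min(),pts[:,1].max())
for r in range(190,222,1): print(r,h[r,308:342:2,1].tolist())
for n,dy,dz in(("nose",.0075,.008),("collar bot",.012,.050)):
    r=[proj(c,[p[0],p[1]+o+dy,z0+dz]) for o in(0,.001)]; print(n,r)
E
```

```text
16.8667 [ 0.55693773 -0.00516806  0.11076846] [ 0.55702397 -0.00523506  0.11085593] [7.05295776e-01 7.08913158e-01 1.80744185e-05 4.44318953e-05] [ 0.0886666  -0.23426632 -0.61396936]
tip z 0.010968456930352477 ring px [323.40324458 202.72084281]
ring fit 73 [555.53386416  -6.35565018] 7.936978272214967 rows 194.0 207.0
190 [91, 104, 106, 105, 103, 103, 101, 103, 99, 101, 100, 98, 98, 95, 97, 94, 94]
191 [106, 106, 105, 106, 103, 104, 103, 101, 100, 100, 101, 100, 98, 98, 94, 91, 93]
192 [108, 104, 104, 104, 104, 103, 104, 101, 104, 101, 99, 99, 97, 95, 95, 94, 93]
193 [108, 104, 105, 106, 104, 105, 98, 45, 47, 67, 99, 98, 98, 95, 97, 94, 94]
194 [104, 106, 106, 104, 103, 78, 83, 114, 123, 95, 47, 98, 100, 97, 95, 95, 93]
195 [104, 106, 104, 104, 100, 99, 140, 140, 126, 138, 111, 75, 98, 98, 97, 94, 94]
196 [108, 105, 106, 106, 45, 142, 109, 66, 42, 90, 136, 91, 100, 97, 98, 94, 94]
197 [108, 104, 104, 104, 119, 128, 47, 103, 103, 70, 107, 134, 98, 98, 98, 97, 94]
198 [106, 106, 104, 98, 143, 42, 103, 100, 101, 100, 45, 136, 45, 98, 95, 94, 94]
199 [108, 105, 106, 63, 141, 104, 104, 
[... 1092 characters left out ...]
41, 40, 40, 39, 39, 38, 37, 38, 36, 36]
214 [44, 43, 42, 37, 42, 41, 40, 36, 35, 40, 39, 38, 38, 37, 37, 37, 32]
215 [33, 43, 37, 42, 36, 32, 41, 40, 35, 31, 30, 34, 38, 33, 32, 32, 36]
216 [36, 12, 23, 27, 27, 27, 27, 22, 26, 38, 34, 34, 34, 33, 32, 32, 32]
217 [3, 8, 5, 5, 5, 5, 5, 5, 5, 5, 3, 5, 3, 5, 3, 3, 6]
218 [7, 9, 9, 9, 9, 9, 9, 9, 9, 9, 7, 9, 7, 7, 9, 5, 7]
219 [9, 4, 7, 9, 9, 9, 9, 7, 7, 9, 9, 9, 9, 9, 7, 7, 6]
220 [9, 7, 9, 9, 7, 7, 7, 4, 7, 9, 7, 9, 9, 9, 7, 9, 7]
221 [7, 9, 9, 7, 7, 7, 9, 7, 7, 7, 7, 9, 7, 7, 9, 9, 9]
nose [array([324.75345341, 196.96864307]), array([324.75812048, 195.88405623])]
collar bot [array([324.704908, 207.238409]), array([324.71045778, 205.94718836])]
```

drive_tool(deltas=[[[0.8,-1.2,0,0],[0.8,-1.2,0,0],[0.8,-1.2,0,0]]])

```text
t: 17.12
tcp_pos: [0.5557, -0.0044, 0.1109]
tool_rot: [0.705, 0.709, -0.0, -0.0]
force: [-0.1, 0.1, -1.5]
finger_gap: 0.33
gripper_force: 35.3
```

```bash
python3 - <<'E'
from h import *
s=manip.sense(); p=np.array(s["tcp_pos"]); im=vision.snapshot("scene"); np.save("sc7",im); c=cam("scene"); i0=np.load("scene.npy"); print(p,s["force"])
h=cv2.cvtColor(i0,cv2.COLOR_RGB2HSV).astype(int)
w=np.zeros(h.shape[:2]); sub=(abs(h[200:218,314:336,0]-25)<12)&(h[200:218,314:336,1]>50); ys,xs=np.nonzero(sub); ru=((xs.min()+xs.max())/2+314,(ys.min()+ys.max())/2+200); print("ring px",ru,len(xs),xs.min()+314,xs.max()+314,onz(c,ru,.008))
print("tool-based px at tip+",[ (k,proj(c,[p[0],p[1],p[2]-.0998+k]).round(1).tolist()) for k in(0,.03,.058,.1)])
g=cv2.cvtColor(im,cv2.COLOR_RGB2GRAY)
for r in range(168,214,2): print(r,g[r,308:346].tolist())
E
```

```text
[ 0.55569447 -0.00443462  0.11086536] [-0.14403946  0.0925567  -1.50598029]
ring px (np.float64(324.0), np.float64(209.0)) 13 321 327 [ 0.5573904  -0.00799445  0.008     ]
tool-based px at tip+ [(0, [325.5, 207.9]), (0.03, [325.4, 198.8]), (0.058, [325.4, 190.0]), (0.1, [325.2, 176.4])]
168 [182, 181, 181, 181, 180, 186, 63, 54, 55, 57, 61, 58, 57, 56, 55, 56, 57, 54, 56, 52, 67, 95, 64, 103, 161, 176, 176, 131, 95, 97, 99, 97, 99, 60, 47, 57, 100, 100]
170 [47, 72, 159, 176, 177, 182, 130, 46, 55, 52, 58, 59, 60, 58, 59, 53, 54, 55, 61, 62, 89, 94, 65, 109, 178, 178, 132, 97, 97, 100, 97, 94, 152, 178, 153, 155, 95, 95]
172 [178, 178, 176, 174, 176, 176, 177, 151, 153, 156, 95, 59, 56, 56, 61, 58, 56, 54, 75, 87, 90, 95, 64, 121, 138, 98, 100, 100, 100, 97, 96, 182, 178, 174, 173, 174, 175, 172]
174 [175, 175, 175, 174, 175, 175, 175, 175, 176, 180, 120, 56, 57, 59, 59, 56, 56, 56, 92, 87, 91, 92, 119, 96, 102, 102, 102, 101, 96, 159, 161, 71, 73, 103, 178, 176, 175, 175]
176 [176, 175, 175, 176, 176, 175, 176, 177, 179, 182, 139, 58, 58, 56, 54, 57, 53, 52, 91, 88, 91, 91, 96, 101,
[... 2327 characters left out ...]
3, 82, 81, 83, 82, 85, 77, 59, 62, 59, 62, 58, 60]
206 [78, 78, 77, 78, 78, 75, 80, 81, 79, 78, 77, 80, 78, 77, 80, 78, 82, 79, 79, 65, 63, 60, 61, 74, 72, 78, 81, 81, 80, 120, 122, 70, 71, 60, 74, 72, 76, 79]
208 [78, 76, 77, 82, 80, 81, 77, 78, 80, 77, 78, 78, 78, 125, 76, 65, 85, 84, 72, 79, 71, 60, 59, 80, 82, 77, 120, 117, 134, 131, 136, 72, 74, 77, 77, 77, 79, 79]
210 [80, 80, 80, 79, 79, 79, 78, 78, 80, 79, 79, 78, 76, 93, 131, 87, 65, 69, 69, 80, 65, 60, 65, 96, 104, 134, 129, 131, 130, 133, 122, 76, 76, 77, 77, 77, 78, 79]
212 [78, 78, 80, 80, 79, 77, 79, 81, 79, 79, 78, 82, 78, 76, 75, 67, 66, 71, 67, 63, 65, 59, 74, 82, 73, 134, 131, 132, 130, 132, 102, 77, 80, 80, 81, 78, 81, 80]
```

drive_tool(deltas=[[[0,0,1,0],[0,0,2,0],[0,0,2,0],[0,0,2,0]]])

```text
t: 17.5
tcp_pos: [0.5557, -0.0045, 0.1087]
tool_rot: [0.705, 0.709, -0.0, -0.0]
force: [-0.2, -0.5, -1.5]
finger_gap: 0.325
gripper_force: 35.3
```

drive_tool(deltas=[[[0,0,0.7,0],[0,0,1.4,0],[0,0,2,0],[0,0,2,0],[0,0,2,0]]])

```text
t: 17.92
tcp_pos: [0.5559, -0.0045, 0.1069]
tool_rot: [0.705, 0.709, 0.0, 0.0]
force: [0.4, 1.0, 0.0]
finger_gap: 0.327
gripper_force: 35.5
```

```bash
python3 - <<'E'
from h import *
for i in range(6):
    vision.snapshot("top"); s=manip.sense(); print(s["t"],np.round(s["tcp_pos"],5),np.round(s["force"],2))
E
```

```text
17.9667 [ 0.55587 -0.00449  0.10696] [-0.47  0.88  0.06]
18.0167 [ 0.55587 -0.00452  0.10693] [-1.4  -0.13  0.81]
18.0667 [ 0.55586 -0.00449  0.10691] [ 0.53 -0.54 -0.15]
18.1167 [ 0.55588 -0.00449  0.10692] [ 0.64 -0.19 -1.16]
18.1667 [ 0.55588 -0.00452  0.1069 ] [-0.4  -0.59  1.1 ]
18.2167 [ 0.55586 -0.00449  0.10689] [-0.3   0.66 -0.14]
```

drive_tool(deltas=[[[0,0,0.7,0],[0,0,1.4,0],[0,0,2.2,0],[0,0,2.2,0],[0,0,2.2,0]]])

```text
t: 18.63
tcp_pos: [0.5558, -0.0045, 0.1046]
tool_rot: [0.705, 0.709, 0.0, 0.0]
force: [-0.0, -0.2, 1.2]
finger_gap: 0.32
gripper_force: 35.6
```

```bash
python3 - <<'E'
from h import *
F=[];Z=[]
for i in range(24):
    im=vision.snapshot("wrist" if i<1 else "top"); s=manip.sense(); F.append(s["force"]);Z.append(s["tcp_pos"])
    if i==0: np.save("pend",im); c=cam("wrist")
print(s["t"],np.mean(F,0),np.std(F,0)/5,np.mean(Z,0),s["tool_rot"],s["gripper_force"])
im=np.load("pend.npy"); h=cv2.cvtColor(im,cv2.COLOR_RGB2HSV); hp=cv2.inRange(h,(120,60,25),(165,255,255))
y=cv2.inRange(h,(12,90,90),(35,255,255))[170:240,290:360]; ys,xs=np.nonzero(y); print("ring px",xs.min()+290,xs.max()+290,ys.min()+170,ys.max()+170)
W=np.array([onz(c,(a+290,b+170),.008)[:2]*1000 for a,b in zip(xs,ys)]); A=np.c_[2*W,np.ones(len(W))]; print("ring fit",np.linalg.lstsq(A,(W**2).sum(1),rcond=None)[0][:2])
for r in range(196,214,2): print(r,h[r,310:342:2,1].tolist())
p=Z[0]; z=p[2]-.0998+.0107; print([proj(c,[p[0],p[1]+o+.0075,z]) for o in(0,-.002)])
k=max(cv2.findContours(hp,cv2.RETR_EXTERNAL,cv2.CHAIN_APPROX_NONE)[0],key=cv2.contourArea); print([(q.tolist(),np.round(onz(c,q,.008)[:2]*1000,1).tolist()) for q in cv2.approxPolyDP(k,4,True)[:,0]][:12])
E
```

```text
19.8333 [ 0.04267076 -0.06758421  1.01555703] [0.09222068 0.11716226 0.07696973] [ 0.55583333 -0.00448429  0.10464169] [7.05338889e-01 7.08870264e-01 3.34127569e-05 2.72268312e-05] 35.6008118391037
ring px 315 334 196 210
ring fit [555.55450617  -6.7563834 ]
196 [108, 106, 104, 104, 104, 101, 75, 81, 73, 70, 101, 98, 98, 95, 98, 94]
198 [105, 105, 104, 101, 53, 141, 111, 111, 111, 138, 113, 99, 96, 98, 98, 95]
200 [108, 106, 108, 48, 145, 44, 91, 76, 90, 70, 111, 111, 96, 95, 95, 95]
202 [109, 103, 106, 147, 70, 35, 12, 18, 14, 29, 94, 138, 45, 99, 98, 95]
204 [106, 106, 97, 145, 30, 12, 12, 15, 12, 15, 32, 126, 93, 98, 96, 95]
206 [106, 106, 96, 134, 12, 12, 12, 15, 12, 12, 12, 91, 121, 99, 99, 95]
208 [109, 110, 100, 48, 12, 12, 12, 12, 12, 12, 12, 11, 66, 99, 112, 113]
210 [56, 58, 64, 27, 21, 16, 24, 20, 20, 24, 20, 11, 108, 79, 105, 105]
212 [43, 44, 43, 43, 42, 41, 46, 41, 36, 35, 39, 34, 34, 38, 37, 36]
[array([324.68989388, 197.8323345 ]), array([324.68104041, 200.01431674])]
[([375, 94], [596.2, 88.6]), ([232, 112], [479.1, 74.2]), ([245, 175], [485.5, 21.5]), ([359, 163], [585.6, 32.5]), ([359, 187], [586.5, 11.0]), ([251, 199], [489.1, -0.6]), ([266, 273], [498.1, -77.1]), ([274, 253], [507.1, -55.0]), ([285, 249], [517.9, -50.7]), ([289, 240], [522.1, -41.2]), ([301, 241], [533.5, -42.2]), ([304, 213], [536.8, -13.9])]
```

```bash
python3 -c "
from station import manip
print(manip.sign_off())"
```

```text
the job is handed in; nothing more can be done
None
```

I handed the job in at about 20 s of the 53 s, and the system gave no verdict: by my measurements the square is flush and let go with the ring centre about 15 mm from its blade (the task asked for about 12; 6–20 is allowed), and the gauge is held upright about 1 mm from the ring centre, with about 2 N on its foot (2.5–3 mm in).

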